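Close up the stamp rack and lock its two keeper bars

TASK

Stand every leather-stamp block from the bench upright on the wooden rack, in one straight row in front of its low back fence, pushed up tight: the first flush against the end stop and no gap between neighbours. Then hang a red keeper over each of the rack's two posts with its bar swung out to the open front, and twist it until the bar lies along the front of the row and the keeper drops fully home. Let go, and leave the glue jar, mallet and red dish where they are.

Things in the scene. Friction and masses are not known exactly. Their poses are not given: they have to be found in the camera images.
- rack: Pale wooden rack fixed to the bench, base plate 98 x 430 mm, 10 mm thick. Origin: bench level, on the row's centre line, at the end stop's face; z up. The row runs along +y from the end stop (y = 0) on the plate: n blocks, centred at x = 0, fill y = 0 to n x 44 mm. -x is the open front, plate edge at x = -65 mm. One bayonet post beyond each end of the row.
- rack_stop (a point): Foot of the end stop's face, on the plate's top, on the row's centre line (rack frame 0, 0, 10 mm). The stop is dark wood, 12 mm thick, 30 mm above the plate, x from -22 to 25 mm.
- rack_fence (a point): Foot of the low back fence's face, halfway along it (rack frame 25, 111, 10 mm): dark wood, 8 mm thick, 14 mm above the plate, 3 mm behind a block centred at x = 0.
- rack_post_a (a point): On the axis of the bayonet post by the end stop, on the plate's top (rack frame -33, -62, 10 mm); axes as the rack's. A steel collar of 18 mm radius, top 20 mm above the plate, has a notch 11 mm wide, 7 mm deep across it along x. A hung keeper rests its lugs on the collar, underside 6 mm above the plate; with the lugs in the notch the underside is on the plate (0 mm). Play on the post 2.5 mm.
- rack_cross_a (a point): Top centre of that post's brass cross-piece, 34.5 mm above the plate: 34 mm long along the rack's x, 7 wide, 6 thick. A keeper's lugs pass down beside it with the bar towards the front (-x, up to 35 degrees off it); turned clockwise from above below it until the bar points along the rack's +y (within 5 degrees), they fall into the notch and it is locked.
- rack_post_b (a point): On the axis of the bayonet post at the far end, on the plate's top (rack frame -33, 282, 10 mm); axes as the rack's. A steel collar of 18 mm radius, top 20 mm above the plate, has a notch 11 mm wide, 7 mm deep across it along x. A hung keeper rests its lugs on the collar, underside 6 mm above the plate; with the lugs in the notch the underside is on the plate (0 mm). Play on the post 2.5 mm.
- rack_cross_b (a point): Top centre of that post's brass cross-piece, 34.5 mm above the plate: 34 mm long along the rack's x, 7 wide, 6 thick. A keeper's lugs pass down beside it with the bar towards the front (-x, up to 35 degrees off it); turned anticlockwise from above below it until the bar points along the rack's -y (within 5 degrees), they fall into the notch and it is locked.
- keeper1: Red keeper, 0.22 kg: square tube 48 x 48 mm outside, 40 x 40 inside, 36 high, open at both ends; two lugs inside on its x walls (8 mm wide, in to 10.5 mm from the axis, 14 to 20 mm above the underside); a bar 10 x 8 mm along its +y, at 10 to 18 mm height, ends 160 mm from the axis. Origin: centre of the underside, z up. Grasp it across its x walls. Either keeper fits either post.
- keeper2: Red keeper, 0.22 kg: square tube 48 x 48 mm outside, 40 x 40 inside, 36 high, open at both ends; two lugs inside on its x walls (8 mm wide, in to 10.5 mm from the axis, 14 to 20 mm above the underside); a bar 10 x 8 mm along its +y, at 10 to 18 mm height, ends 160 mm from the axis. Origin: centre of the underside, z up. Grasp it across its x walls. Either keeper fits either post.
- block1: Pine stamp block 44 x 44 x 50 mm with four 8 mm thick steel leather stamps fixed upright in it (red bands), on a 20 mm square grid, rising 30 mm above its top. About 0.16 kg. Origin: centre of the underside; z up; x, y square to its sides. May be absent (None). Any side may face any way, any order in the row.
- block2: Pine stamp block 44 x 44 x 50 mm with four 8 mm thick steel leather stamps fixed upright in it (blue bands), on a 20 mm square grid, rising 30 mm above its top. About 0.16 kg. Origin: centre of the underside; z up; x, y square to its sides. May be absent (None). Any side may face any way, any order in the row.
- block3: Pine stamp block 44 x 44 x 50 mm with four 8 mm thick steel leather stamps fixed upright in it (yellow bands), on a 20 mm square grid, rising 30 mm above its top. About 0.16 kg. Origin: centre of the underside; z up; x, y square to its sides. May be absent (None). Any side may face any way, any order in the row.
- block4: Pine stamp block 44 x 44 x 50 mm with four 8 mm thick steel leather stamps fixed upright in it (green bands), on a 20 mm square grid, rising 30 mm above its top. About 0.16 kg. Origin: centre of the underside; z up; x, y square to its sides. May be absent (None). Any side may face any way, any order in the row.
- block5: Pine stamp block 44 x 44 x 50 mm with four 8 mm thick steel leather stamps fixed upright in it (black bands), on a 20 mm square grid, rising 30 mm above its top. About 0.16 kg. Origin: centre of the underside; z up; x, y square to its sides. May be absent (None). Any side may face any way, any order in the row.
- glue_jar: White-capped glue jar, 60 mm thick, 95 mm high; bystander. Origin: centre of the underside.
- red_dish: Red plastic dish, 130 mm across, 40 mm high; bystander. Origin: centre of the underside.
- mallet: Mallet lying on the bench, white head 52 mm thick, handle along its x, 275 mm over all; bystander. Origin: on the bench under the handle.

How it is judged:
By the outcome, as a careful person would: the job done as asked, in the order asked, and still so for the second after the job is handed in, with the robot touching nothing.
Of block1, block2, block3, block4, block5 only 3 to 5 are there at a start; the rules pass over those that are not, and their reading is None.
At some moment in a run one of block1, block2, block3, block4, block5 may be knocked a few centimetres aside while the robot is not near it.
It also fails if it takes over 210 s, if anything falls off the work surface, if the arm or the gripper's body presses on something with over 40 N, if the wrist force passes 120 N, or if a joint passes its speed limit or range.

ROBOT

A 6-joint arm with a two-finger parallel gripper is mounted at the origin on the work surface. World frame = base frame: x ahead of the robot, y to its left, z up, the work surface at z = 0. Lengths are in m, angles in rad, forces in N, time in s.
With the tool pointing down it reaches from about 0.35 to 0.775 m from the base axis. Payload 5.5 kg.
Tool frame: the origin (TCP) lies between the finger pads; the fingertips stand 22 mm ahead of it and the grasp point (between the pads) lies 3 mm ahead of it; z points along the fingers, y is the line along which they close (so a half turn about z gives the same grasp; the last joint's range is limited). The gripper opens to 85 mm and grips with 20 to 120 N. Pads are 22 mm wide; open, the fingers measure 114 mm over their backs; the gripper's body (76 mm by 85 mm) begins 54 mm behind the grasp point. The pads swing forward as they close: fully open they stand 13 mm farther back than shut.
Start: joints at [1.012, 0.313, 0.046, 1.304, 0, 1.431], TCP at [0.234, 0.525, 0.253] pointing down, gripper open.
Joint ranges: [-2.76, 2.76], [-0.86, 1.69], [-1.03, 1.26], [-2.2, 2.34], [-1.47, 1.5], [-3.14, 3.14]. Speed limits (rad/s): [2.57, 2.57, 3.14, 3.14, 3.14, 3.14].

INTERFACE

Orientations are given as a unit quaternion [w, x, y, z].
In Python, from workcell import env gives the robot as it stands.
- The arm moves only by the shell command python3 nudge.py 'ROWS' [OPENING] [FORCE]. ROWS is a JSON list of rows, 1 to 8 of them, each of 6 numbers: dx, dy, dz in m, then a rotation vector rx, ry, rz in rad; each row is the pose to reach, as a shift and turn from the pose commanded when the command began, along the tool's axes at that moment; what a row does not reach only later rows make up. A row lasts 1/8 s, in which the tool goes at most 0.0625 m and 0.188 rad, less where a joint would pass 70% of its speed; a pose out of reach is approached as far as the arm can. OPENING is the finger opening in m, set as the command begins (- or left out keeps the last). The fingers move at their own pace and stop on an object; FORCE is the grip in N (left out, the last holds). Time passes only in rows, so rows that do not move let the fingers close. It prints the time, the measured TCP pose, the force, the opening and the grip force at its end.
- env.get_state(): the state, without advancing time (a new reading comes with each control period).
- env.read_camera(name): name is "side" or "top" or "wrist"; returns a dict with "image" (384x512x3 uint8, red, green, blue), "K" (3x3 intrinsics, pixels), "R" (3x3) and "t" (3): a world point X has camera coordinates R X + t. Camera axes: x right, y down, z forward; pixel columns grow to the right and rows downward; lengths in m; the calibration is good to about 2 mm. A picture is of the moment at which its call begins. There is no depth.
- env.hand_in(): hands the job in; it is judged then, once.
The state is a dict: "clock": time; "joint_pos": joint angles; "qvel": joint speeds; "tau": joint torques, N m; "tcp_pos": TCP position; "orientation": TCP orientation; "wrist_force": force on the tool from outside, world axes, zero at the start; "ft_torque": the same for the moment, N m; "finger_gap": finger opening in m; "grip_force": force on a finger pad.
Only numpy, scipy, OpenCV 4.12 (cv2) and the standard library are available. Lean on these libraries where they do the work, as an engineer would, in place of code of your own. Each camera call takes 0.05 s, during which the arm holds its last target. There are 200 camera calls.

## Working session

There is one attempt and no reset: what is moved stays moved. The work goes in short steps, Python scripts to look and compute and a shell command to move; the robot and the scene stay as the last step left them, time stands still between calls to the robot, and variables do not carry over. Pictures are saved under pics/ and viewed, at most 14 in all, crops included, and the job is handed in when it is done.

```bash
ls; mkdir -p pics; python3 - <<'E'
from workcell import env
import cv2,json
s=env.get_state();print({k:(v.tolist() if hasattr(v,'tolist') else v) for k,v in s.items()})
for n in ("top","side"):
    c=env.read_camera(n);cv2.imwrite(f"pics/{n}0.png",c["image"][:,:,::-1]);print(n,c["K"].tolist() if hasattr(c["K"],'tolist') else c["K"],c["R"],c["t"])
E
```

```text
nudge.py
pics
workcell.py
{'clock': 0.0, 'joint_pos': [1.0124174521702383, 0.3140144856642558, 0.04495253923306385, 1.3035755976733665, 2.5525238943844917e-06, 1.4311877928309389], 'qvel': [-0.0013878860317546734, 0.0008765964216545352, -4.071288344410166e-05, -0.0009495661542126158, -0.00015122353832510972, -0.0009025439690897997], 'tau': [0.00029424881176964846, -48.062793016433716, 29.85324740409851, 0.019311775686219335, 7.613772140757646e-05, -6.00856580490472e-06], 'tcp_pos': [0.23357593872151516, 0.5249031692746372, 0.2523899961152784], 'orientation': [-0.0003160035708872171, 0.20785845112618753, 0.9781584824422562, -0.0008646753309466912], 'wrist_force': [0.697891434849826, 1.1110248125994573, 0.001929305269773168], 'ft_torque': [-0.010813586886064925, -0.010814209225995275, 0.005913294055415898], 'grip_force': 0.0, 'finger_gap': 0.08519357341518712}
top [[420.2828639555663, 0.0, 257.954165240423], [0.0, 420.2828639555663, 186.51874939265755], [0.0, 0.0, 1.0]] [[ 0.02750095 -0.99940909 -0.02061955]
 [-0.99722947 -0.02600307 -0.0696938 ]
 [ 0.06911644  0.02247907 -0.99735531]] [-0.00564458  0.57723489  1.20018113]
side [[352.0202583280128, 0.0, 250.2093189584226], [0.0, 352.0202583280128, 198.36544506115817], [0.0, 0.0, 1.0]] [[-0.89310974 -0.44982739 -0.00321116]
 [-0.34948055  0.6983353  -0.62465283]
 [ 0.28322842 -0.55676129 -0.78089598]] [0.52655702 0.24520608 0.86171459]
```
View pics/top0.png

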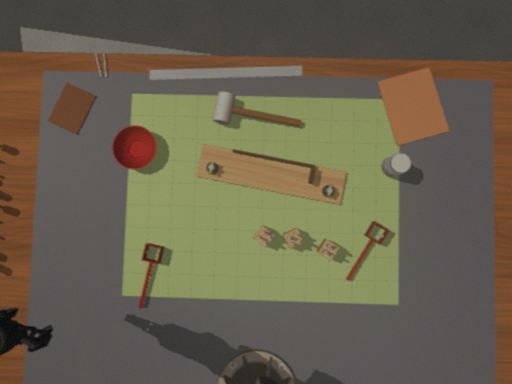

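View pics/side0.png

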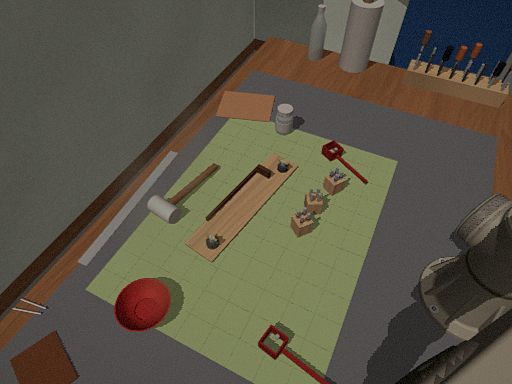

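The top view shows three blocks, at about (264,236), (293,239) and (329,249). The rack runs from (200,160) to (345,190), with the end stop and post a on the right and post b at (211,167). The keepers are at (376,233), bar to (350,278), and (152,253), bar to (142,305).

```bash
cat > vis.py <<'E'
import numpy as np, cv2
from scipy.spatial.transform import Rotation as Ro
from scipy.optimize import minimize
from workcell import env
def cam(n):
    c=env.read_camera(n); c={k:np.array(v) for k,v in c.items()}; c['n']=n; return c
def proj(c,P):
    q=np.atleast_2d(P)@c['R'].T+c['t']; q=q@c['K'].T; return q[:,:2]/q[:,2:]
def back(c,uv,z):
    d=c['R'].T@np.linalg.solve(c['K'],[uv[0],uv[1],1.]); o=-c['R'].T@c['t']; return o+d*(z-o[2])/d[2]
def box(x0,x1,y0,y1,z0,z1): return np.array([[x,y,z] for x in(x0,x1) for y in(y0,y1) for z in(z0,z1)])/1000.
W=48/2
KEEP=[box(-24,-20,-24,24,0,36),box(20,24,-24,24,0,36),box(-24,24,-24,-20,0,36),box(-24,24,20,24,0,36),box(-5,5,24,160,10,18),
      box(-20,-10.5,-4,4,14,20),box(10.5,20,-4,4,14,20)]
BLOCK=[box(-22,22,-22,22,0,50)]+[box(x-4,x+4,y-4,y+4,50,80) for x in(-10,10) for y in(-10,10)]
RACK=[box(-65,33,-89,341,0,10)]
def place(p,z=0):
    x,y,a=p; R=np.array([[np.cos(a),-np.sin(a),0],[np.sin(a),np.cos(a),0],[0,0,1]]); t=np.array([x,y,z]); return lambda P:P@R.T+t
S=4
def render(c,boxes,p,z=0):
    h,w=c['image'].shape[:2]; m=np.zeros((h*S,w*S),np.uint8); f=place(p,z)
    for b in boxes:
        uv=np.clip(proj(c,f(b)),-3000,3000)*S+S/2-.5; cv2.fillConvexPoly(m,cv2.convexHull(np.round(uv).astype(np.int32)),255)
    return cv2.resize(m,(w,h),interpolation=cv2.INTER_AREA)/255.
def fit(views,boxes,p0,z=0,n=3,sc=(.004,.004,.06)):
    """views: list of (cam,mask float)."""
    def cost(p):
        s=0
        for c,m in views:
            r=render(c,boxes,p,z); s+=np.abs(r-m).sum()/max(r.sum(),1)
        return s/len(views)
    best=None; p0=np.array(p0,float)
    for k in range(n):
        f=(1,-.7,.5)[k]
        sim=np.vstack([p0]+[p0+np.eye(3)[i]*sc[i]*f for i in range(3)])
        r=minimize(cost,p0,method='Nelder-Mead',options=dict(initial_simplex=sim,xatol=1e-4,fatol=1e-4,maxiter=150)); p0=r.x
    return r.x,r.fun
def hsv(c): return cv2.cvtColor(c['image'].astype(np.uint8),cv2.COLOR_RGB2HSV)
def redm(c):
    h=hsv(c); return (((h[...,0]<6)|(h[...,0]>172))&(h[...,1]>150)&(h[...,2]>40)).astype(float)
def near(c,m,P,r):
    uv=proj(c,P)[0]; k=np.zeros(m.shape,np.uint8); cv2.circle(k,tuple(int(v) for v in np.round(uv)),int(r),1,-1); return m*k
def tool():
    s=env.get_state(); q=s['orientation']; return np.array(s['tcp_pos']),Ro.from_quat([q[1],q[2],q[3],q[0]]),s
def goto(xyz,ydir,tag=''):
    """delta in tool axes to put TCP at xyz pointing down with the closing line (tool y) along world angle ydir"""
    p,R,s=tool(); cands=[]
    for a in(ydir,ydir+np.pi):
        y=np.array([np.cos(a),np.sin(a),0]); z=np.array([0,0,-1.]); T=Ro.from_matrix(np.array([np.cross(y,z),y,z]).T)
        rv=(R.inv()*T).as_rotvec(); cands.append((abs(rv[2]),rv))
    cands.sort(key=lambda t:t[0])
    d=R.inv().apply(np.array(xyz)-p)
    print(tag,'d',d.round(4),'rv',cands[0][1].round(3),'alt rz',cands[1][1][2].round(2),'q6 %.2f q1 %.2f'%(s['joint_pos'][5],s['joint_pos'][0]),'rows %.1f'%(np.linalg.norm(d)/.0625))
def save(c,n,crop=None,k=1):
    im=c['image'].astype(np.uint8)[:,:,::-1]
    if crop: im=im[crop[1]:crop[3],crop[0]:crop[2]]
    cv2.imwrite(f'pics/{n}.png',cv2.resize(im,None,fx=k,fy=k,interpolation=cv2.INTER_CUBIC))
E
python3 - <<'E'
from vis import *
c=cam('top');sd=cam('side')
for n,uv,z in [('stop foot',(312,172),.02),('pA',(330,190),.04),('pB',(211,167),.04),('b1',(264,236),.05),('b2',(293,239),.05),('b3',(329,249),.05),('k1',(376,233),.036),('k1e',(350,278),.018),('k2',(152,253),.036),('k2e',(142,305),.018),('rack1',(200,178),.01),('r2',(205,147),.01),('r3',(346,172),.01),('r4',(341,203),.01)]:
    print(n,back(c,uv,z).round(3), np.linalg.norm(back(c,uv,z)[:2]).round(3), proj(sd,back(c,uv,z)).round(0))
for n,uv,e in [('k1',(376,233),(350,278)),('k2',(152,253),(142,305))]:
    A=back(c,uv,.036);B=back(c,e,.018);a=np.arctan2(*(B-A)[[1,0]])-np.pi/2
    v=[(q,near(q,redm(q),(A+B)/2,r)) for q,r in((c,45),(sd,70))]
    for w in(v,v[:1],v[1:]): print(n,fit(w,KEEP,(A[0],A[1],a)))
w=cam('wrist');print(w['K'],w['R'],w['t'],-w['R'].T@w['t'])
for uv in [(200,175),(270,165),(330,192),(300,235),(264,240),(60,60)]: print(uv,hsv(c)[uv[1],uv[0]])
E
```

```text
stop foot [ 0.624 -0.146  0.02 ] 0.64 [[261. 171.]]
pA [ 0.571 -0.196  0.04 ] 0.604 [[284. 161.]]
pB [0.628 0.146 0.04 ] 0.645 [[212. 237.]]
b1 [ 0.436 -0.012  0.05 ] 0.436 [[303. 218.]]
b2 [ 0.43  -0.093  0.05 ] 0.44 [[315. 198.]]
b3 [ 0.405 -0.194  0.05 ] 0.449 [[335. 177.]]
k1 [ 0.453 -0.328  0.036] 0.559 [[333. 148.]]
k1e [ 0.323 -0.26   0.018] 0.414 [[366. 179.]]
k2 [0.378 0.306 0.036] 0.487 [[273. 337.]]
k2e [0.228 0.333 0.018] 0.404 [[334. 386.]]
rack1 [0.599 0.181 0.01 ] 0.625 [[216. 258.]]
r2 [0.691 0.17  0.01 ] 0.711 [[189. 241.]]
r3 [ 0.627 -0.246  0.01 ] 0.674 [[273. 153.]]
r4 [ 0.536 -0.233  0.01 ] 0.584 [[297. 164.]]
k1 (array([ 0.4568461 , -0.33539536,  1.02157415]), np.float64(0.5799841882292254))
k1 (array([ 0.4537558 , -0.33181706,  1.0419532 ]), np.float64(0.8842477214468812))
k1 (array([ 0.45642757, -0.33402366,  1.03611429]), np.float64(0.2720789225187615))
k2 (array([0.37760414, 0.30957549, 1.37520569]), np.float64(0.47549407704016544))
k2 (array([0.3771909 , 0.31059017, 1.39040909]), np.float64(0.687933086022258))
k2 (array([0.37811457, 0.30935647, 1.37238776]), np.float64(0.2600282493183429))
[[266.87675792   0.         256.59952102]
 [  0.         266.87675792 191.64605366]
 [  0.           0.           1.        ]] [[ 4.06355824e-01  9.13714596e-01 -7.61865270e-04]
 [ 8.73309378e-01 -3.88140950e-01  2.94410143e-01]
 [ 2.68711134e-01 -1.20300621e-01 -9.55678862e-01]] [-0.57367612 -0.03858981  0.38018813] [0.16465669 0.55493483 0.37426193]
(200, 175) [ 18 114 157]
(270, 165) [ 16 122 152]
(330, 192) [ 26  44 138]
(300, 235) [ 20 111 113]
(264, 240) [ 14  78 118]
(60, 60) [ 13 160 118]
```

```bash
python3 -c "
from vis import *
goto((.46,-.09,.27),np.radians(81.3))"
```

```text
d [-0.4569 -0.47   -0.0168] rv [-0.001 -0.    -0.267] alt rz 2.87 q6 1.43 q1 1.01 rows 10.5
```

```bash
python3 nudge.py '[[-0.457,-0.47,-0.017,0,0,-0.267],[-0.457,-0.47,-0.017,0,0,-0.267],[-0.457,-0.47,-0.017,0,0,-0.267],[-0.457,-0.47,-0.017,0,0,-0.267],[-0.457,-0.47,-0.017,0,0,-0.267],[-0.457,-0.47,-0.017,0,0,-0.267],[-0.457,-0.47,-0.017,0,0,-0.267],[-0.457,-0.47,-0.017,0,0,-0.267]]'
python3 -c "
from vis import *
goto((.46,-.09,.27),np.radians(81.3))"
```

```text
clock: 1.25
tcp_pos: [0.4064, 0.0555, 0.2666]
orientation: [0.001, 0.076, 0.997, 0.0]
wrist_force: [1.2, 1.3, -0.2]
finger_gap: 0.0854
grip_force: 0.0
 d [-0.075  -0.1357 -0.0034] rv [0.    0.001 0.   ] alt rz -3.14 q6 0.09 q1 -0.06 rows 2.5
```

```bash
python3 nudge.py '[[-0.075,-0.136,-0.003,0,0,0],[-0.075,-0.136,-0.003,0,0,0],[-0.075,-0.136,-0.003,0,0,0],[-0.075,-0.136,-0.003,0,0,0]]'
python3 -c "
from vis import *
c=cam('wrist');save(c,'w1',k=1.5)
for n,P in [('pA',(.571,-.196,.045)),('pB',(.628,.146,.045)),('b1',(.436,-.012,.05)),('b2',(.43,-.093,.05)),('b3',(.405,-.194,.05)),('k1',(.456,-.334,.036))]: print(n,proj(c,P).round(0)*1.5)
import pickle;pickle.dump(c,open('w1.pkl','wb'))
c=cam('top');save(c,'t1',(190,130,400,280),3.8)
pickle.dump(c,open('t1.pkl','wb'));c=cam('side');pickle.dump(c,open('s1.pkl','wb'))
"
```

```text
clock: 1.75
tcp_pos: [0.4601, -0.0904, 0.2688]
orientation: [-0.0, 0.078, 0.997, 0.0]
wrist_force: [0.2, 0.7, -0.4]
finger_gap: 0.0855
grip_force: 0.0
pA [[295.5 381. ]]
pB [[652.5 384. ]]
b1 [[474. 213.]]
b2 [[376.5 220.5]]
b3 [[253.5 210. ]]
k1 [[124.5 288. ]]
```

View pics/w1.png

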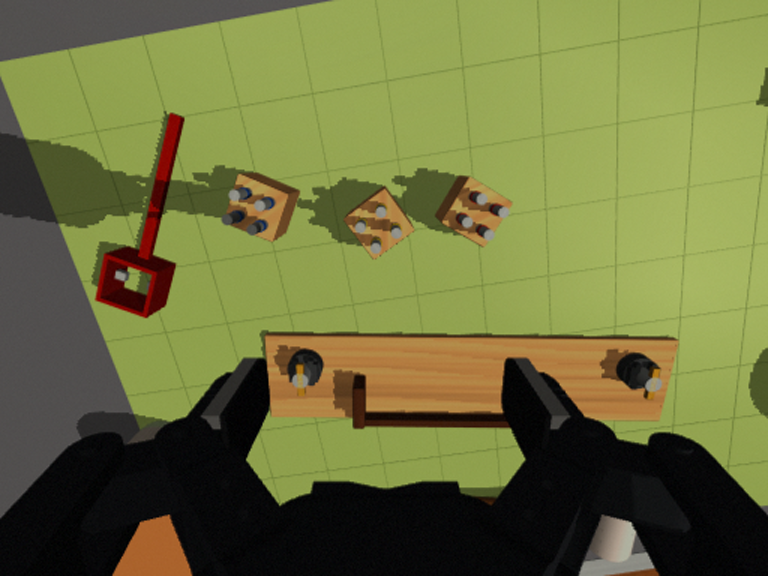

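The wrist view (1.5x) shows three blocks at about (262,207), (379,222) and (475,211), and keeper 1's tube at (135,285) with its bar tip at (175,117). The rack's front edge runs from (266,335) to (678,341). Post a is at (305,370), post b at (637,372) and the stop at (360,400).

```bash
cat >> vis.py <<'E'
RACKF=[box(-65,33,-105,325,0,10),box(25,33,-12,222,10,24),box(-22,25,-12,0,10,40)]+[box(-33-13,-33+13,y-13,y+13,10,30) for y in(-62,282)]+[box(-33-17,-33+17,y-3.5,y+3.5,38.5,44.5) for y in(-62,282)]
def notgreen(c):
    h=hsv(c); return 1-((h[...,0]>=29)&(h[...,0]<=55)&(h[...,1]>70)).astype(float)
def fitroi(views,boxes,p0,z=0,n=3,sc=(.004,.004,.04)):
    p0=np.array(p0,float)
    def cost(p):
        return sum((np.abs(render(c,boxes,p,z)-m)*w).sum()/np.sqrt((m*w).sum()) for c,m,w in views)
    for k in range(n):
        f=(1,-.7,.5)[k]; sim=np.vstack([p0]+[p0+np.eye(3)[i]*sc[i]*f for i in range(3)])
        r=minimize(cost,p0,method='Nelder-Mead',options=dict(initial_simplex=sim,xatol=5e-5,fatol=1e-4,maxiter=150)); p0=r.x
    return r.x,r.fun
def roi(c,boxes,p,z=0,grow=7):
    return cv2.dilate((render(c,boxes,p,z)>0).astype(np.uint8),np.ones((2*grow+1,)*2))
E
cat > m1.py <<'E'
from vis import *
import pickle
w=pickle.load(open('w1.pkl','rb'));t=cam('top');s=cam('side')
for c,n in((t,'top0'),(s,'side0')): c['image']=cv2.imread(f'pics/{n}.png')[:,:,::-1].copy()
rp=(.61,-.135,np.radians(-8.7))
W=roi(w,RACKF,rp).astype(float)
def ex(a,b,c_,d): W[int(b/1.5):int(d/1.5),int(a/1.5):int(c_/1.5)]=0
ex(0,345,285,600);ex(495,345,560,600);ex(560,385,610,600);ex(0,432,800,600)
vw=[(w,notgreen(w),W)];vt=[(t,notgreen(t),roi(t,RACKF,rp,grow=5))];vs=[(s,notgreen(s),roi(s,RACKF,rp,grow=5))]
for n,v in(('w',vw),('t',vt),('s',vs),('all',vw+vt+vs)):
    p,f=fitroi(v,RACKF,rp); print(n,p.round(4),np.degrees(p[2]).round(2),round(f,2))
o=w['image'][:,:,::-1].copy().astype(np.uint8); 
P=fitroi(vw+vt+vs,RACKF,rp)[0]
def draw(boxes,p,z=0):
    for b in boxes: cv2.polylines(o,[cv2.convexHull(np.round(proj(w,place(p,z)(b))).astype(np.int32))],1,(255,0,255),1)
draw(RACKF,P)
for n,p0 in(('b1',(.436,-.012,.4)),('b2',(.43,-.093,.7)),('b3',(.405,-.194,.3))):
  for tag,cs in(('w',[w]),('t',[t]),('s',[s]),('all',[w,t,s])):
    v=[]
    for c in cs:
        h=hsv(c); m=notgreen(c); k=roi(c,BLOCK,p0,grow=8); v.append((c,m,k))
    r=min((fitroi(v,BLOCK,(p0[0],p0[1],a)) for a in (.2,.7,1.2)),key=lambda q:q[1]); print(n,tag,r[0].round(4),np.degrees(r[0][2]).round(1)%90,round(r[1],2))
  draw(BLOCK,r[0])
kp=(.456,-.334,1.035)
for tag,cs in(('w',[w]),('s',[s]),('t',[t])):
    r=fitroi([(c,notgreen(c),roi(c,KEEP,kp,grow=6)) for c in cs],KEEP,kp);print('k1',tag,r[0].round(4),round(r[1],2))
    if tag=='w': draw(KEEP,r[0])
kp=(.378,.3095,1.375)
for tag,cs in(('s',[s]),('t',[t])):
    r=fitroi([(c,notgreen(c),roi(c,KEEP,kp,grow=6)) for c in cs],KEEP,kp);print('k2',tag,r[0].round(4),round(r[1],2))
cv2.imwrite('pics/o1.png',cv2.resize(o,None,fx=1.5,fy=1.5))
E
python3 m1.py
```

```text
w [ 0.6147 -0.1371 -0.1682] -9.64 1.63
t [ 0.6138 -0.138  -0.1685] -9.66 1.37
s [ 0.6158 -0.1368 -0.1688] -9.67 1.83
all [ 0.6147 -0.137  -0.1682] -9.64 5.58
b1 w [ 0.4356 -0.0096  0.8991] 51.5 1.09
b1 t [ 0.4361 -0.0102  0.8833] 50.6 0.97
b1 s [ 0.4369 -0.0103  0.8836] 50.6 8.78
b1 all [ 0.4357 -0.0097  0.8989] 51.5 11.26
b2 w [ 0.4328 -0.0926  0.4861] 27.9 0.97
b2 t [ 0.4323 -0.0936  0.4992] 28.6 1.47
b2 s [ 0.434  -0.0923  0.4559] 26.1 11.63
b2 all [ 0.4328 -0.0926  0.4896] 28.1 14.7
b3 w [ 0.4034 -0.1927  1.013 ] 58.0 1.42
b3 t [ 0.4035 -0.1938  1.0341] 59.2 1.19
b3 s [ 0.4045 -0.1935  1.0225] 58.6 7.98
b3 all [ 0.4037 -0.193   1.0097] 57.9 11.3
k1 w [ 0.4547 -0.3339  1.0329] 2.87
k1 s [ 0.4559 -0.3338  1.0341] 9.93
k1 t [ 0.4546 -0.3354  1.0233] 3.78
k2 s [0.3774 0.3099 1.3761] 6.17
k2 t [0.376 0.31  1.375] 12.71
```

View pics/o1.png

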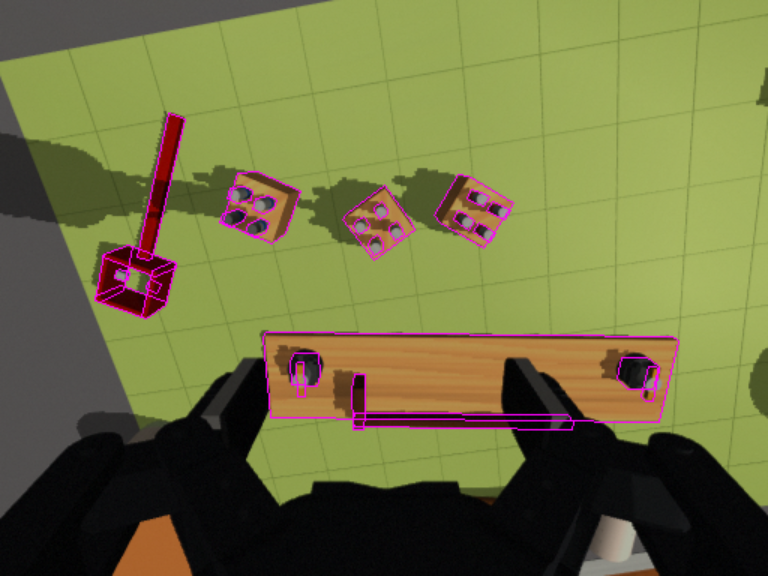

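```bash
cat >> vis.py <<'E'
RK=(.6147,-.1372,np.radians(-9.65)); RY=np.pi/2+RK[2]; RX=np.pi+RK[2]
def rk(x,y,z): return place(RK)(np.array([x,y,z])/1000.)
def chain(legs,start=None):
    """legs (x,y,z,tool-y angle deg or None): deltas leg by leg in the tool axes at each leg's start"""
    p,R,s=tool(); y=R.apply([0,1,0]); th=np.arctan2(y[1],y[0])
    if start is not None: p,th=np.array(start[:3]),np.radians(start[3])
    for l in legs:
        q=np.array(l[:3],float); t=th if l[3] is None else np.radians(l[3]); t=th+(t-th+np.pi)%(2*np.pi)-np.pi
        T=np.array([[-np.sin(th),np.cos(th),0],[np.cos(th),np.sin(th),0],[0,0,-1]]); d=T@(q-p)
        print(q.round(4),'->',d.round(4),'rz %.3f'%(th-t),'rows %.1f %.1f'%(np.linalg.norm(d)/.0625,abs(th-t)/.188)); p,th=q,t
E
cat > blk.py <<'E'
from vis import *
import sys
x,y,a,slot=map(float,sys.argv[1:5])
U=rk(0,slot+8,0)
chain([(x,y,.15,a),(x,y,.040,a),(x,y,.15,a),(U[0],U[1],.15,170.35),(U[0],U[1],.051,170.35)]); print('slide 8mm: along tool',place(RK)(np.zeros(3))-place(RK)(np.array([0,.008,0])))
E
python3 blk.py .4357 -.0099 141.5 22
```

```text
[ 0.4357 -0.0099  0.15  ] -> [0.0348 0.0729 0.1193] rz -1.049 rows 2.3 5.6
[ 0.4357 -0.0099  0.04  ] -> [0.   0.   0.11] rz 0.000 rows 1.8 0.0
[ 0.4357 -0.0099  0.15  ] -> [ 0.    0.   -0.11] rz 0.000 rows 1.8 0.0
[ 0.6197 -0.1076  0.15  ] -> [-0.0381 -0.2049  0.    ] rz -0.504 rows 3.3 2.7
[ 0.6197 -0.1076  0.051 ] -> [0.    0.    0.099] rz 0.000 rows 1.6 0.0
slide 8mm: along tool [-0.00134103 -0.0078868   0.        ]
```

```bash
python3 nudge.py '[[0.035,0.073,0.119,0,0,-1.049],[0.035,0.073,0.119,0,0,-1.049],[0.035,0.073,0.119,0,0,-1.049],[0.035,0.073,0.119,0,0,-1.049],[0.035,0.073,0.119,0,0,-1.049],[0.035,0.073,0.119,0,0,-1.049],[0.035,0.073,0.119,0,0,-1.049]]' 0.07 40
python3 nudge.py '[[0,0,0.055,0,0,0],[0,0,0.11,0,0,0],[0,0,0.11,0,0,0],[0,0,0.11,0,0,0]]'
python3 nudge.py '[[0,0,0,0,0,0],[0,0,0,0,0,0],[0,0,0,0,0,0],[0,0,0,0,0,0]]' 0 40
python3 nudge.py '[[0,0,-0.05,0,0,0],[0,0,-0.11,0,0,0],[0,0,-0.11,0,0,0]]'
```

```text
clock: 2.88
tcp_pos: [0.4358, -0.0099, 0.1505]
orientation: [0.0, -0.434, 0.901, -0.0]
wrist_force: [-0.1, -0.1, -0.0]
finger_gap: 0.0701
grip_force: 0.0
clock: 3.38
tcp_pos: [0.4368, -0.0107, 0.0416]
orientation: [0.0, -0.434, 0.901, -0.0]
wrist_force: [1.0, -0.0, -0.4]
finger_gap: 0.0697
grip_force: 0.0
clock: 3.88
tcp_pos: [0.4378, -0.0111, 0.0423]
orientation: [0.002, -0.434, 0.901, -0.001]
wrist_force: [-0.1, 1.0, 6.0]
finger_gap: 0.0433
grip_force: 40.8
clock: 4.25
tcp_pos: [0.4399, -0.0116, 0.1558]
orientation: [0.005, -0.434, 0.901, -0.003]
wrist_force: [0.3, 1.5, -1.6]
finger_gap: 0.0435
grip_force: 42.5
```

```bash
python3 nudge.py '[[-0.038,-0.205,0,0,0,-0.504],[-0.038,-0.205,0,0,0,-0.504],[-0.038,-0.205,0,0,0,-0.504],[-0.038,-0.205,0,0,0,-0.504],[-0.038,-0.205,0,0,0,-0.504],[-0.038,-0.205,0,0,0,-0.504]]'
python3 -c "
from vis import *
U=rk(0,30,0);chain([(U[0],U[1],.051,170.35)]);p,R,s=tool();print(p,R.as_rotvec(),s['qvel'].round(3) if hasattr(s['qvel'],'round') else s['qvel'])
c=cam('wrist');save(c,'w2',k=1.5);"
```

```text
clock: 5.0
tcp_pos: [0.6186, -0.1084, 0.1494]
orientation: [-0.001, -0.645, 0.764, 0.001]
wrist_force: [-0.0, 0.1, -1.9]
finger_gap: 0.043
grip_force: 42.5
[ 0.6197 -0.1076  0.051 ] -> [-0.001  -0.001   0.0984] rz -0.001 rows 1.6 0.0
[ 0.61862855 -0.10841121  0.14942702] [ 2.02461397 -2.40076233 -0.00330228] [ 0.007 -0.018 -0.01  -0.     0.    -0.001]
```

View pics/w2.png

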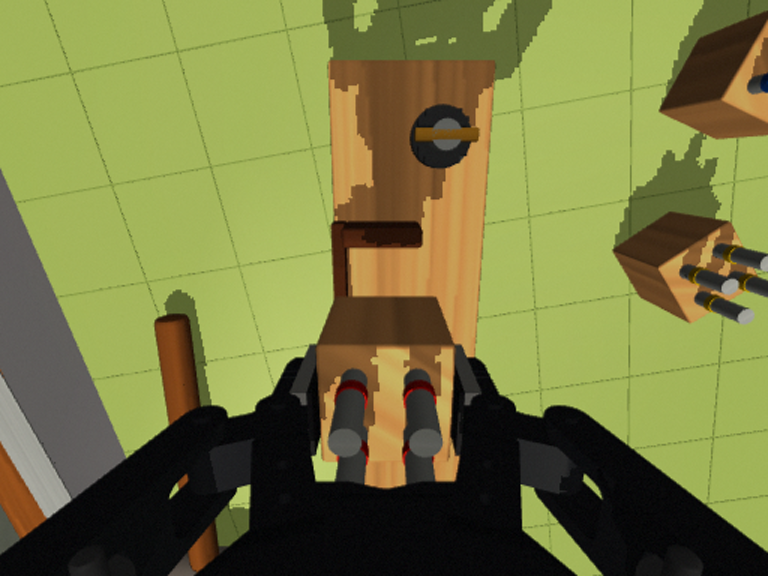

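The wrist view (1.5x) shows the red-band block held square at (385,390). The stop is at (380,235), the fence at (340,270), and post a's cross-piece at (447,134) lies along rack x as expected.

```bash
python3 nudge.py '[[-0.001,-0.001,0.05,0,0,0],[-0.001,-0.001,0.085,0,0,0],[-0.001,-0.001,0.096,0,0,0],[-0.001,-0.001,0.098,0,0,0],[-0.001,-0.001,0.098,0,0,0]]'
python3 nudge.py '[[0.002,0,0,0,0,0],[0.004,0,0,0,0,0],[0.006,0,0,0,0,0],[0.007,0,0,0,0,0],[0.007,0,0,0,0,0]]'
```

```text
clock: 5.68
tcp_pos: [0.6218, -0.1082, 0.0536]
orientation: [0.001, -0.645, 0.764, -0.001]
wrist_force: [-0.7, 0.6, -1.0]
finger_gap: 0.0434
grip_force: 42.6
clock: 6.3
tcp_pos: [0.62, -0.1154, 0.0523]
orientation: [0.0, -0.645, 0.765, -0.0]
wrist_force: [0.1, -0.2, -0.9]
finger_gap: 0.0432
grip_force: 42.8
```

```bash
python3 nudge.py '[[0,0,0.002,0,0,0],[0,0.001,0.002,0,0,0],[0.001,0.001,0.002,0,0,0],[0.001,0.001,0.002,0,0,0]]'
python3 nudge.py '[[0.001,0,0,0,0,0],[0.001,0,0,0,0,0]]'
python3 nudge.py '[[0.001,0,0,0,0,0],[0.001,0,0,0,0,0]]'
python3 nudge.py '[[0.001,0,0,0,0,0],[0.001,0,0,0,0,0]]'
```

```text
clock: 6.8
tcp_pos: [0.6199, -0.1154, 0.0523]
orientation: [0.001, -0.645, 0.764, -0.001]
wrist_force: [-1.4, 2.9, 10.2]
finger_gap: 0.0433
grip_force: 44.1
clock: 7.05
tcp_pos: [0.6199, -0.1155, 0.0523]
orientation: [0.002, -0.645, 0.764, -0.0]
wrist_force: [-1.0, 5.9, 9.3]
finger_gap: 0.0434
grip_force: 44.1
clock: 7.3
tcp_pos: [0.6199, -0.1156, 0.0523]
orientation: [0.003, -0.645, 0.764, 0.0]
wrist_force: [0.3, 8.1, 10.6]
finger_gap: 0.0431
grip_force: 44.1
clock: 7.55
tcp_pos: [0.6199, -0.1156, 0.0524]
orientation: [0.003, -0.646, 0.764, 0.001]
wrist_force: [0.7, 12.2, 10.4]
finger_gap: 0.0436
grip_force: 44.1
```

```bash
python3 nudge.py '[[0,0.001,-0.001,0,0,0],[0,0.002,-0.001,0,0,0],[0,0.002,-0.001,0,0,0]]'
python3 nudge.py '[[0,0,0,0,0,0],[0,0,0,0,0,0],[0,0,0,0,0,0]]' 0.064
python3 nudge.py '[[0,0,-0.05,0,0,0],[0,0,-0.1,0,0,0],[0,0,-0.1,0,0,0]]'
cat > look.py <<'E'
from vis import *
import sys
# usage: look.py name x y deg [...]: refit blocks from top/side
t=cam('top');s=cam('side')
for a in sys.argv[1:]:
    p0=[float(v) for v in a.split(',')]; p0[2]=np.radians(p0[2]); z=p0[3] if len(p0)>3 else 0; p0=p0[:3]
    for tag,cs in(('t',[t]),('s',[s])):
        r=fitroi([(c,notgreen(c),roi(c,BLOCK,p0,z,8)) for c in cs],BLOCK,p0,z); print(a,tag,r[0].round(4),np.degrees(r[0][2]).round(1)%90,round(r[1],2))
E
python3 look.py .4328,-.0926,27.9 .4034,-.193,58
python3 blk.py .4328 -.0926 117.9 66
```

```text
clock: 7.92
tcp_pos: [0.6196, -0.1156, 0.0525]
orientation: [0.004, -0.646, 0.763, -0.0]
wrist_force: [6.6, 10.1, 1.1]
finger_gap: 0.0434
grip_force: 42.9
clock: 8.3
tcp_pos: [0.6161, -0.1189, 0.0511]
orientation: [-0.0, -0.644, 0.765, 0.0]
wrist_force: [0.1, -0.6, 0.0]
finger_gap: 0.0637
grip_force: 0.0
clock: 8.68
tcp_pos: [0.6191, -0.1198, 0.1563]
orientation: [0.002, -0.645, 0.765, -0.004]
wrist_force: [0.0, -0.1, -0.3]
finger_gap: 0.0642
grip_force: 0.0
.4328,-.0926,27.9 t [ 0.433  -0.0935  0.4977] 28.5 28.1
.4328,-.0926,27.9 s [ 0.4338 -0.0924  0.4618] 26.5 4.92
.4034,-.193,58 t [ 0.4032 -0.189   1.0123] 58.0 25.77
.4034,-.193,58 s [ 0.4046 -0.193   1.0439] 59.8 8.74
[ 0.4328 -0.0926  0.15  ] -> [0.0052 0.1855 0.0017] rz 0.914 rows 3.0 4.9
[ 0.4328 -0.0926  0.04  ] -> [0.   0.   0.11] rz 0.000 rows 1.8 0.0
[ 0.4328 -0.0926  0.15  ] -> [ 0.    0.   -0.11] rz 0.000 rows 1.8 0.0
[ 0.6271 -0.0642  0.15  ] -> [-0.185  -0.0659  0.    ] rz -0.915 rows 3.1 4.9
[ 0.6271 -0.0642  0.051 ] -> [0.    0.    0.099] rz 0.000 rows 1.6 0.0
slide 8mm: along tool [-0.00134103 -0.0078868   0.        ]
```

```bash
python3 nudge.py '[[0.005,0.185,0.002,0,0,0.914],[0.005,0.185,0.002,0,0,0.914],[0.005,0.185,0.002,0,0,0.914],[0.005,0.185,0.002,0,0,0.914],[0.005,0.185,0.002,0,0,0.914],[0.005,0.185,0.002,0,0,0.914],[0.005,0.185,0.002,0,0,0.914]]' 0.07 40
python3 -c "
from vis import *
chain([(.4328,-.0926,.040,117.9)])
w=cam('wrist');
for p0 in((.4328,-.0926,.487),(.4035,-.193,1.015)):
    r=fitroi([(w,notgreen(w),roi(w,BLOCK,p0,0,8))],BLOCK,p0);print(r[0].round(4),np.degrees(r[0][2]).round(1),round(r[1],2))
"
```

```text
clock: 9.65
tcp_pos: [0.4326, -0.0921, 0.1483]
orientation: [-0.001, -0.242, 0.97, 0.001]
wrist_force: [0.2, 0.4, 0.0]
finger_gap: 0.0699
grip_force: 0.0
[ 0.4328 -0.0926  0.04  ] -> [ 1.000e-04 -6.000e-04  1.083e-01] rz 0.003 rows 1.7 0.0
[ 0.433  -0.0926  0.487 ] 27.9 1.35
[ 0.4034 -0.1928  1.0144] 58.1 1.79
```

```bash
python3 nudge.py '[[0,0,0.055,0,0,0],[0,0,0.1,0,0,0],[0,0,0.108,0,0,0],[0,0,0.108,0,0,0]]'
python3 nudge.py '[[0,0,0,0,0,0],[0,0,0,0,0,0],[0,0,0,0,0,0],[0,0,0,0,0,0]]' 0 40
python3 nudge.py '[[0,0,-0.05,0,0,0],[0,0,-0.1,0,0,0],[0,0,-0.11,0,0,0],[0,0,-0.11,0,0,0]]'
python3 nudge.py '[[-0.185,-0.066,0,0,0,-0.915],[-0.185,-0.066,0,0,0,-0.915],[-0.185,-0.066,0,0,0,-0.915],[-0.185,-0.066,0,0,0,-0.915],[-0.185,-0.066,0,0,0,-0.915],[-0.185,-0.066,0,0,0,-0.915],[-0.185,-0.066,0,0,0,-0.915],[-0.185,-0.066,0,0,0,-0.915]]'
python3 -c "
from vis import *
U=rk(0,66+8,0);chain([(U[0],U[1],.0525,170.35)])"
```

```text
clock: 10.2
tcp_pos: [0.4332, -0.0922, 0.0414]
orientation: [-0.0, -0.242, 0.97, 0.0]
wrist_force: [0.5, 0.3, 0.3]
finger_gap: 0.0697
grip_force: 0.0
clock: 10.7
tcp_pos: [0.4347, -0.0928, 0.043]
orientation: [0.002, -0.241, 0.97, -0.001]
wrist_force: [-0.6, 1.2, 7.3]
finger_gap: 0.0431
grip_force: 41.8
clock: 11.2
tcp_pos: [0.4335, -0.0924, 0.1518]
orientation: [0.001, -0.241, 0.97, -0.001]
wrist_force: [-0.1, 0.2, -1.8]
finger_gap: 0.0433
grip_force: 42.3
clock: 12.2
tcp_pos: [0.6271, -0.064, 0.1509]
orientation: [-0.0, -0.644, 0.765, 0.0]
wrist_force: [-0.2, -0.1, -1.3]
finger_gap: 0.0429
grip_force: 42.3
[ 0.6271 -0.0642  0.0525] -> [ 0.0002 -0.0001  0.0984] rz -0.002 rows 1.6 0.0
```

```bash
python3 nudge.py '[[0,0,0.05,0,0,0],[0,0,0.085,0,0,0],[0,0,0.096,0,0,0],[0,0,0.099,0,0,0],[0,0,0.1,0,0,0]]'
python3 nudge.py '[[0.002,0,0,0,0,0],[0.004,0,0,0,0,0],[0.006,0,0,0,0,0],[0.007,0,0,0,0,0],[0.007,0,0,0,0,0]]'
python3 nudge.py '[[0.001,0,0,0,0,0],[0.001,0,0,0,0,0]]'
python3 nudge.py '[[0.001,0,0,0,0,0],[0.001,0,0,0,0,0]]'
python3 -c "
from vis import *
p,R,s=tool();print((place(RK)(np.eye(3)*0)[0],), np.linalg.inv(np.array([[np.cos(RK[2]),-np.sin(RK[2])],[np.sin(RK[2]),np.cos(RK[2])]]))@(p[:2]-np.array(RK[:2])))"
```

```text
clock: 12.82
tcp_pos: [0.6281, -0.0641, 0.0529]
orientation: [0.001, -0.645, 0.764, -0.001]
wrist_force: [-4.6, 0.1, 8.4]
finger_gap: 0.0439
grip_force: 43.7
clock: 13.45
tcp_pos: [0.6281, -0.0706, 0.053]
orientation: [0.002, -0.645, 0.764, -0.001]
wrist_force: [0.9, 3.8, 6.1]
finger_gap: 0.0435
grip_force: 43.5
clock: 13.7
tcp_pos: [0.6279, -0.0711, 0.053]
orientation: [0.002, -0.645, 0.764, -0.001]
wrist_force: [-0.1, 5.4, 5.9]
finger_gap: 0.0433
grip_force: 43.5
clock: 13.95
tcp_pos: [0.6279, -0.0711, 0.053]
orientation: [0.003, -0.646, 0.764, -0.0]
wrist_force: [1.4, 8.3, 5.9]
finger_gap: 0.0436
grip_force: 43.6
(array([ 0.6147, -0.1372,  0.    ]),) [0.00196368 0.06736679]
```

```bash
python3 nudge.py '[[0.001,0,-0.001,0,0,0],[0.002,0.001,-0.001,0,0,0],[0.002,0.002,-0.001,0,0,0],[0.002,0.002,-0.001,0,0,0]]'
python3 nudge.py '[[0,0,0,0,0,0],[0,0,0,0,0,0],[0,0,0,0,0,0]]' 0.064
python3 nudge.py '[[0,0,-0.05,0,0,0],[0.02,0,-0.1,0,0,0],[0.04,0,-0.16,0,0,0],[0.04,0,-0.17,0,0,0],[0.04,0,-0.17,0,0,0],[0.04,0,-0.17,0,0,0]]'
python3 - <<'E'
from vis import *
w=cam('wrist');save(w,'w3',k=1.5)
for y in(22,66):
    p=rk(0,y,10);p0=(p[0],p[1],RK[2])
    for q in ([w],):
        h=hsv(w); 
        r=fit([(w,((h[...,0]<30)&(h[...,1]>60)).astype(float)*roi(w,BLOCK,p0,.01,6))],BLOCK,p0,.01) if 0 else None
    for k in(.06,.09): print(y,k,(proj(w,rk(0,y,k*1000))*1.5).round(0))
for k in [(-22,0,60),(22,0,60),(-22,88,60),(22,88,60),(-22,44,60),(22,44,60)]: print(k,(proj(w,rk(*k))*1.5).round(0))
E
```

```text
clock: 14.45
tcp_pos: [0.6275, -0.0712, 0.0535]
orientation: [0.005, -0.646, 0.763, -0.0]
wrist_force: [7.9, 13.0, -0.3]
finger_gap: 0.0435
grip_force: 42.5
clock: 14.82
tcp_pos: [0.6236, -0.075, 0.0522]
orientation: [-0.0, -0.645, 0.764, -0.0]
wrist_force: [-0.6, 0.6, -0.2]
finger_gap: 0.0638
grip_force: 0.0
clock: 15.58
tcp_pos: [0.616, -0.1134, 0.2201]
orientation: [-0.001, -0.645, 0.764, 0.001]
wrist_force: [-0.1, 0.7, 0.9]
finger_gap: 0.0643
grip_force: 0.0
22 0.06 [[380. 271.]]
22 0.09 [[380. 283.]]
66 0.06 [[380. 327.]]
66 0.09 [[380. 344.]]
(-22, 0, 60) [[411. 241.]]
(22, 0, 60) [[349. 241.]]
(-22, 88, 60) [[409. 353.]]
(22, 88, 60) [[352. 353.]]
(-22, 44, 60) [[410. 300.]]
(22, 44, 60) [[350. 300.]]
```

View pics/w3.png

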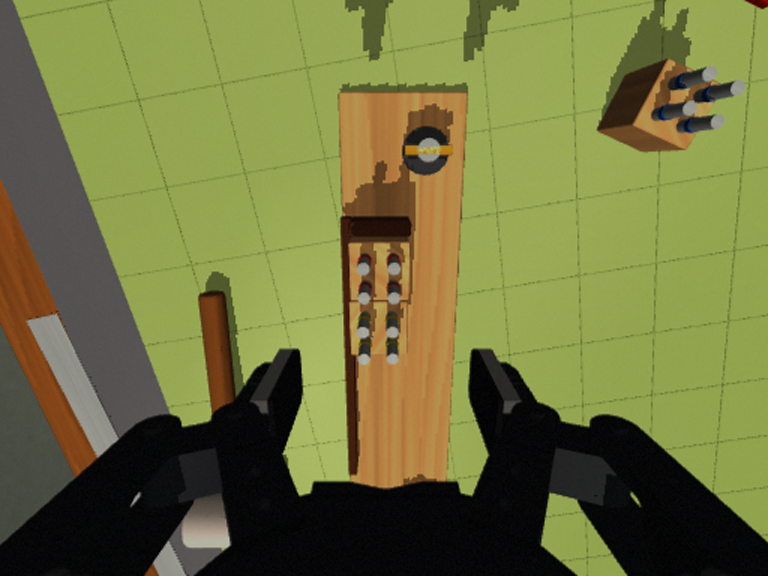

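The wrist view (1.5x) shows both placed blocks standing tight, with the stop face at v=242 and the seam at v=300. Post a is at (428,150), and the blue-band block is still on the bench at (670,110).

```bash
python3 blk.py .4034 -.1928 148.1 110
```

```text
[ 0.4034 -0.1928  0.15  ] -> [0.114  0.1962 0.0699] rz 0.388 rows 3.8 2.1
[ 0.4034 -0.1928  0.04  ] -> [0.   0.   0.11] rz 0.000 rows 1.8 0.0
[ 0.4034 -0.1928  0.15  ] -> [ 0.    0.   -0.11] rz 0.000 rows 1.8 0.0
[ 0.6345 -0.0209  0.15  ] -> [-0.2681 -0.1053  0.    ] rz -0.388 rows 4.6 2.1
[ 0.6345 -0.0209  0.051 ] -> [0.    0.    0.099] rz 0.000 rows 1.6 0.0
slide 8mm: along tool [-0.00134103 -0.0078868   0.        ]
```

```bash
python3 nudge.py '[[0.114,0.196,0.07,0,0,0.388],[0.114,0.196,0.07,0,0,0.388],[0.114,0.196,0.07,0,0,0.388],[0.114,0.196,0.07,0,0,0.388],[0.114,0.196,0.07,0,0,0.388],[0.114,0.196,0.07,0,0,0.388],[0.114,0.196,0.07,0,0,0.388]]' 0.07 40
python3 -c "
from vis import *
w=cam('wrist');
for p0 in((.4034,-.1928,1.0144),):
    r=fitroi([(w,notgreen(w),roi(w,BLOCK,p0,0,8))],BLOCK,p0);print(r[0].round(4),np.degrees(r[0][2]).round(1),round(r[1],2));chain([(r[0][0],r[0][1],.040,np.degrees(r[0][2])+90)])
"
```

```text
clock: 16.5
tcp_pos: [0.4059, -0.1934, 0.1524]
orientation: [0.0, -0.486, 0.874, -0.0]
wrist_force: [-0.9, 0.7, 0.0]
finger_gap: 0.0703
grip_force: 0.0
[ 0.4036 -0.1924  1.0284] 58.9 1.44
[ 0.4036 -0.1924  0.04  ] -> [0.0005 0.0025 0.1124] rz -0.013 rows 1.8 0.1
```

```bash
python3 nudge.py '[[0,0.001,0.055,0,0,0],[0,0.001,0.1,0,0,0],[0,0.001,0.11,0,0,0],[0,0.001,0.11,0,0,0]]'
python3 nudge.py '[[0,0,0,0,0,0],[0,0,0,0,0,0],[0,0,0,0,0,0],[0,0,0,0,0,0]]' 0 40
python3 nudge.py '[[0,0,-0.05,0,0,0],[0,0,-0.1,0,0,0],[0,0,-0.11,0,0,0],[0,0,-0.11,0,0,0]]'
python3 nudge.py '[[-0.268,-0.105,0,0,0,-0.388],[-0.268,-0.105,0,0,0,-0.388],[-0.268,-0.105,0,0,0,-0.388],[-0.268,-0.105,0,0,0,-0.388],[-0.268,-0.105,0,0,0,-0.388],[-0.268,-0.105,0,0,0,-0.388],[-0.268,-0.105,0,0,0,-0.388]]'
python3 -c "
from vis import *
U=rk(0,110+8,0);chain([(U[0],U[1],.0525,170.35)])"
```

```text
clock: 17.05
tcp_pos: [0.4043, -0.1927, 0.0424]
orientation: [-0.0, -0.486, 0.874, 0.0]
wrist_force: [0.9, 0.0, 0.3]
finger_gap: 0.07
grip_force: 0.0
clock: 17.55
tcp_pos: [0.4052, -0.1938, 0.044]
orientation: [0.001, -0.486, 0.874, -0.002]
wrist_force: [-0.5, 0.2, 6.3]
finger_gap: 0.0435
grip_force: 41.8
clock: 18.05
tcp_pos: [0.4041, -0.1931, 0.1528]
orientation: [0.0, -0.486, 0.874, -0.001]
wrist_force: [-0.0, -0.1, -1.4]
finger_gap: 0.043
grip_force: 42.1
clock: 18.92
tcp_pos: [0.6329, -0.0207, 0.1499]
orientation: [-0.002, -0.645, 0.764, 0.002]
wrist_force: [0.1, -0.1, -2.6]
finger_gap: 0.0436
grip_force: 42.0
[ 0.6345 -0.0209  0.0525] -> [-0.0001 -0.0016  0.0974] rz 0.000 rows 1.6 0.0
```

```bash
python3 nudge.py '[[0,0,0.05,0,0,0],[0,0,0.085,0,0,0],[0,0,0.096,0,0,0],[0,0,0.098,0,0,0],[0,0,0.098,0,0,0]]'
python3 nudge.py '[[0.002,0,0,0,0,0],[0.004,0,0,0,0,0],[0.006,0,0,0,0,0],[0.007,0,0,0,0,0],[0.007,0,0,0,0,0]]'
python3 nudge.py '[[0.001,0,0,0,0,0],[0.002,0,0,0,0,0],[0.002,0,0,0,0,0]]'
python3 -c "
from vis import *
p,R,s=tool();print(place((0,0,-RK[2]))(p-np.array([*RK[:2],0])))"
```

```text
clock: 19.55
tcp_pos: [0.6349, -0.0215, 0.0552]
orientation: [0.001, -0.645, 0.764, -0.001]
wrist_force: [-0.7, 0.4, -1.2]
finger_gap: 0.0436
grip_force: 42.2
clock: 20.18
tcp_pos: [0.6333, -0.0278, 0.0542]
orientation: [0.0, -0.645, 0.764, 0.0]
wrist_force: [-0.2, 0.5, -1.2]
finger_gap: 0.0433
grip_force: 42.2
clock: 20.55
tcp_pos: [0.6333, -0.0288, 0.0543]
orientation: [0.001, -0.645, 0.764, 0.0]
wrist_force: [1.1, 3.6, -2.4]
finger_gap: 0.0429
grip_force: 42.2
[0.00018084 0.10993888 0.05429201]
```

```bash
python3 nudge.py '[[0.001,0,0.001,0,0,0],[0.002,0,0.001,0,0,0],[0.003,0,0.001,0,0,0],[0.003,0,0.001,0,0,0]]'
python3 nudge.py '[[0,0,0,0,0,0],[0,0,0,0,0,0],[0,0,0,0,0,0]]' 0.064
python3 nudge.py '[[0,0,-0.05,0,0,0],[0.02,0,-0.1,0,0,0],[0.06,0,-0.16,0,0,0],[0.07,0,-0.14,0,0,0],[0.07,0,-0.14,0,0,0],[0.07,0,-0.14,0,0,0]]'
python3 - <<'E'
from vis import *
w=cam('wrist');save(w,'w4',(210,120,310,280),5)
for k in [(-22,0,60),(22,0,60),(-22,132,60),(22,132,60),(-22,44,60),(22,88,60)]: print(k,((proj(w,rk(*k))-[210,120])*5).round(0))
E
```

```text
clock: 21.05
tcp_pos: [0.6333, -0.0289, 0.0541]
orientation: [0.003, -0.646, 0.763, 0.002]
wrist_force: [1.7, 14.4, 2.7]
finger_gap: 0.0435
grip_force: 42.6
clock: 21.42
tcp_pos: [0.6324, -0.0333, 0.0533]
orientation: [-0.0, -0.645, 0.764, -0.0]
wrist_force: [-0.1, -0.0, -1.1]
finger_gap: 0.0642
grip_force: 0.0
clock: 22.18
tcp_pos: [0.6197, -0.101, 0.1915]
orientation: [-0.001, -0.645, 0.764, 0.002]
wrist_force: [-0.6, 0.7, 0.2]
finger_gap: 0.0642
grip_force: 0.0
(-22, 0, 60) [[339. 164.]]
(22, 0, 60) [[107. 164.]]
(-22, 132, 60) [[325. 766.]]
(22, 132, 60) [[124. 766.]]
(-22, 44, 60) [[334. 384.]]
(22, 88, 60) [[119. 584.]]
```

```bash
python3 -c "
import cv2;a=cv2.imread('pics/w4.png');print(a.shape);cv2.imwrite('pics/w4b.png',cv2.resize(a,None,fx=.75,fy=.75))"
```

```text
(800, 500, 3)
```

View pics/w4b.png

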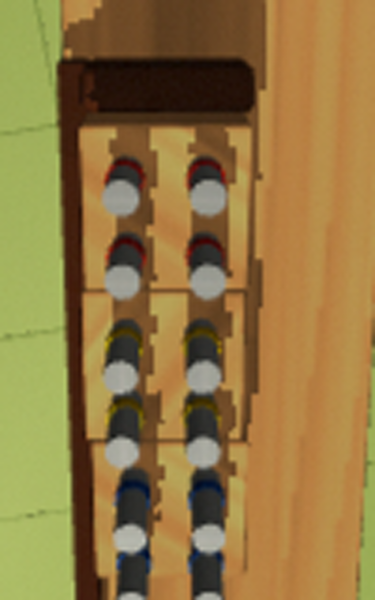

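The row is tight, with seams at v=290 and 440 (predicted 288 and 438) and side edges within about 1 mm of the model. Next is keeper 1.

```bash
python3 -c "
from vis import *
chain([(.4547,-.3339,.15,59.2),(.4547,-.3339,.030,59.2)])"
```

```text
[ 0.4547 -0.3339  0.15  ] -> [0.2575 0.1239 0.0416] rz 1.940 rows 4.6 10.3
[ 0.4547 -0.3339  0.03  ] -> [0.   0.   0.12] rz 0.000 rows 1.9 0.0
```

```bash
python3 nudge.py '[[0.2575,0.124,0.042,0,0,1.94],[0.2575,0.124,0.042,0,0,1.94],[0.2575,0.124,0.042,0,0,1.94],[0.2575,0.124,0.042,0,0,1.94],[0.2575,0.124,0.042,0,0,1.94],[0.2575,0.124,0.042,0,0,1.94],[0.2575,0.124,0.042,0,0,1.94],[0.2575,0.124,0.042,0,0,1.94]]' 0.08 30
python3 -c "
from vis import *
chain([(.4547,-.3339,.12,59.2)])"
```

```text
clock: 23.22
tcp_pos: [0.4553, -0.3338, 0.1503]
orientation: [-0.001, 0.052, 0.999, 0.001]
wrist_force: [-0.2, 0.2, -0.7]
finger_gap: 0.0801
grip_force: 0.0
[ 0.4547 -0.3339  0.12  ] -> [ 0.0005 -0.0002  0.0303] rz 0.434 rows 0.5 2.3
```

```bash
python3 nudge.py '[[0.0005,0,0.01,0,0,0.434],[0.0005,0,0.02,0,0,0.434],[0.0005,0,0.02,0,0,0.434],[0.0005,0,0.02,0,0,0.434]]'
python3 -c "
from vis import *
w=cam('wrist');kp=(.4547,-.3339,1.033)
r=fitroi([(w,redm(w),roi(w,KEEP,kp,grow=8))],KEEP,kp);print(r[0].round(4),r[1],np.degrees(r[0][2]))
chain([(r[0][0],r[0][1],.030,np.degrees(r[0][2]))])"
```

```text
clock: 23.72
tcp_pos: [0.4549, -0.3335, 0.1303]
orientation: [-0.001, 0.262, 0.965, 0.001]
wrist_force: [-0.1, 0.1, -0.7]
finger_gap: 0.0799
grip_force: 0.0
[ 0.4549 -0.3336  1.0348] 9.351187790832412 59.28832908990419
[ 0.4549 -0.3336  0.03  ] -> [2.000e-04 1.000e-04 1.006e-01] rz 0.007 rows 1.6 0.0
```

```bash
python3 nudge.py '[[0,0,0.05,0,0,0],[0,0,0.09,0,0,0],[0,0,0.1,0,0,0],[0,0,0.1,0,0,0]]'
python3 nudge.py '[[0,0,0,0,0,0],[0,0,0,0,0,0],[0,0,0,0,0,0],[0,0,0,0,0,0]]' 0 60
python3 nudge.py '[[0,0,-0.04,0,0,0],[0,0,-0.08,0,0,0],[0,0,-0.1,0,0,0],[0,0,-0.1,0,0,0],[0,0,-0.1,0,0,0]]'
python3 -c "
from vis import *
P=rk(-33,-62,0);print(P);chain([(P[0],P[1],.14,80.35)])"
```

```text
clock: 24.28
tcp_pos: [0.4549, -0.3344, 0.0312]
orientation: [-0.0, 0.262, 0.965, 0.0]
wrist_force: [0.4, 0.6, -0.2]
finger_gap: 0.0798
grip_force: 0.0
clock: 24.78
tcp_pos: [0.456, -0.3357, 0.0332]
orientation: [0.002, 0.263, 0.965, -0.001]
wrist_force: [-0.7, -0.7, 6.7]
finger_gap: 0.0466
grip_force: 62.7
clock: 25.4
tcp_pos: [0.4543, -0.3341, 0.1303]
orientation: [-0.001, 0.263, 0.965, 0.0]
wrist_force: [-0.6, -0.5, -2.4]
finger_gap: 0.0469
grip_force: 62.7
[ 0.57177394 -0.19279095  0.        ]
[ 0.5718 -0.1928  0.14  ] -> [-0.0296  0.1814 -0.0097] rz -0.363 rows 2.9 1.9
```

```bash
python3 nudge.py '[[-0.03,0.181,-0.01,0,0,-0.363],[-0.03,0.181,-0.01,0,0,-0.363],[-0.03,0.181,-0.01,0,0,-0.363],[-0.03,0.181,-0.01,0,0,-0.363],[-0.03,0.181,-0.01,0,0,-0.363],[-0.03,0.181,-0.01,0,0,-0.363]]'
cat > hand.py <<'E'
from vis import *
import sys
w=cam('wrist');p,R,s=tool();y=R.apply([0,1,0]);k0=(p[0],p[1],np.arctan2(y[1],y[0]))
if len(sys.argv)>2: k0=(k0[0],k0[1],k0[2]+np.pi)
m=redm(w)
for h in(.031,.033,.035):
    z=p[2]-h; k=roi(w,KEEP,k0,z,8); r=fit([(w,m*k)],KEEP,k0,z); d=R.inv().apply(np.array([*r[0][:2],0])-np.array([p[0],p[1],0])); print(h,r[0].round(4),np.degrees(r[0][2]).round(1),r[1].round(3),'offset tool xy',d[:2].round(4),'tool y ang',np.degrees(k0[2]).round(1))
save(w,sys.argv[1],k=1.5)
E
python3 hand.py w5
```

```text
clock: 26.15
tcp_pos: [0.5713, -0.1946, 0.1403]
orientation: [-0.001, 0.085, 0.996, 0.0]
wrist_force: [0.3, -0.8, -1.9]
finger_gap: 0.0472
grip_force: 62.9
0.031 [ 0.5678 -0.1947  1.4017] 80.3 0.129 offset tool xy [ 0.0035 -0.0004] tool y ang 80.2
0.033 [ 0.5685 -0.1948  1.3993] 80.2 0.109 offset tool xy [ 0.0028 -0.0005] tool y ang 80.2
0.035 [ 0.5697 -0.1951  1.4001] 80.2 0.112 offset tool xy [ 0.0016 -0.0005] tool y ang 80.2
```

View pics/w5.png

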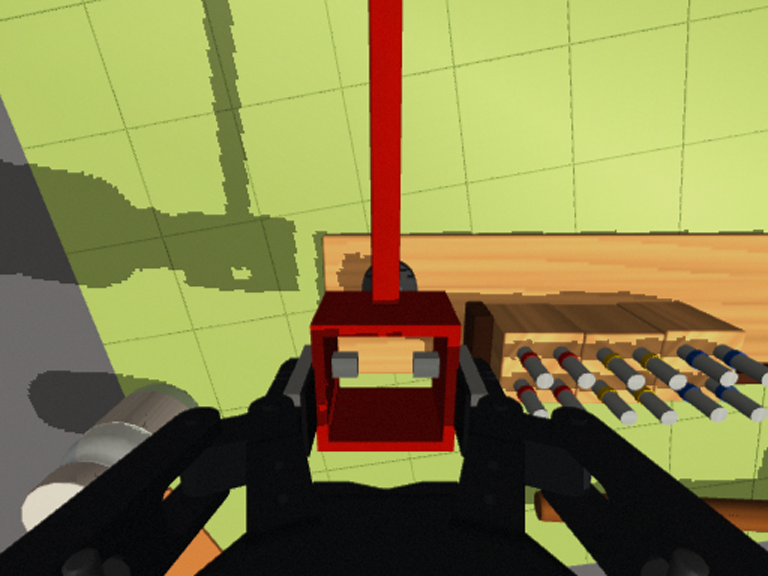

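The wrist view (1.5x) shows the keeper held square, tube at (386,370), lugs at (344,365) and (426,365), bar pointing to the front. Post a is below it at (388,275), and the jar at (90,470) is clear.

```bash
python3 -c "
from vis import *
chain([(.5738,-.1931,.085,80.35)])"
```

```text
[ 0.5738 -0.1931  0.085 ] -> [-0.0021  0.0021  0.0556] rz -0.002 rows 0.9 0.0
```

```bash
python3 nudge.py '[[-0.002,0.002,0.03,0,0,0],[-0.002,0.002,0.05,0,0,0],[-0.002,0.002,0.055,0,0,0],[-0.002,0.002,0.055,0,0,0]]'
python3 hand.py w6
python3 - <<'E'
from vis import *
w=cam('wrist')
A=[(-33,-62,44.5),(-50,-62,44.5),(-16,-62,44.5)]
for a in A: print(a,((proj(w,rk(*a))-[180,160])*5).round(0))
save(w,'w6c',(180,160,330,280),5)
E
```

```text
clock: 26.7
tcp_pos: [0.5744, -0.1929, 0.0863]
orientation: [-0.0, 0.085, 0.996, 0.0]
wrist_force: [-0.8, 0.4, -1.1]
finger_gap: 0.0472
grip_force: 62.8
0.031 [ 0.5706 -0.1932  1.3984] 80.1 0.132 offset tool xy [ 0.0042 -0.001 ] tool y ang 80.3
0.033 [ 0.5715 -0.1932  1.4007] 80.3 0.111 offset tool xy [ 0.0033 -0.0009] tool y ang 80.3
0.035 [ 0.5728 -0.1935  1.3994] 80.2 0.111 offset tool xy [ 0.0019 -0.0009] tool y ang 80.3
(-33, -62, 44.5) [[386. 314.]]
(-50, -62, 44.5) [[386. 193.]]
(-16, -62, 44.5) [[386. 428.]]
```

View pics/w6c.png

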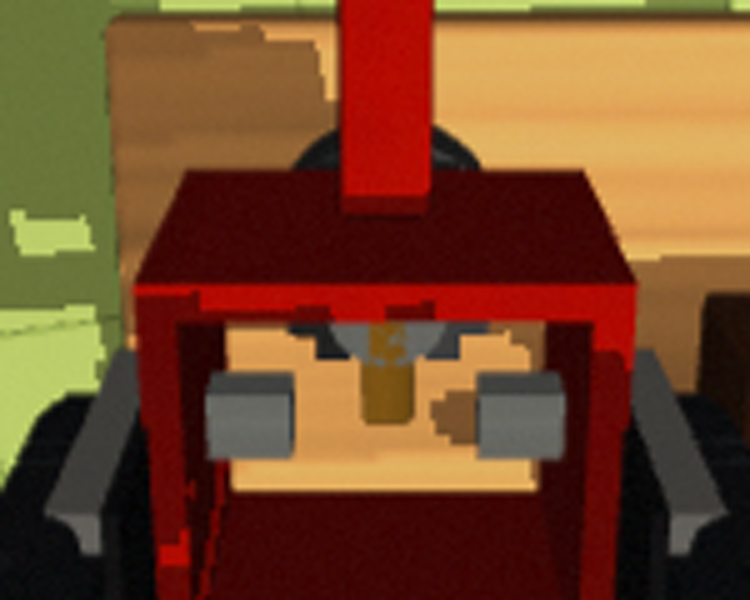

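The crop shows the cross-piece end at (387,424), predicted (386,428), and centred between the lugs at u=250 and 520. The tube's inner back bottom edge is at v=490, and the front wall's top edges are at v=285 and 322.

```bash
python3 - <<'E'
from vis import *
w=cam('wrist');p,R,s=tool()
for h in(.031,.033,.035):
    for o in(0,.001,.002,.003,.004):
        f=lambda lx,ly,z:R.apply([-ly/1000.+o,lx/1000.,0])*[1,1,0]+np.array([p[0],p[1],p[2]-h+z/1000.])
        v=[((proj(w,f(*q))[0]-[180,160])*5).round(0)[1] for q in((0,-20,0),(0,24,36),(0,20,36),(0,24,0))]
        print(h,o,v,'obs 490 284 322 170')
E
```

```text
0.031 0 [np.float64(225.0), np.float64(736.0), np.float64(704.0), np.float64(541.0)] obs 490 284 322 170
0.031 0.001 [np.float64(218.0), np.float64(728.0), np.float64(696.0), np.float64(534.0)] obs 490 284 322 170
0.031 0.002 [np.float64(210.0), np.float64(720.0), np.float64(688.0), np.float64(528.0)] obs 490 284 322 170
0.031 0.003 [np.float64(202.0), np.float64(712.0), np.float64(680.0), np.float64(521.0)] obs 490 284 322 170
0.031 0.004 [np.float64(194.0), np.float64(704.0), np.float64(672.0), np.float64(514.0)] obs 490 284 322 170
0.033 0 [np.float64(220.0), np.float64(722.0), np.float64(691.0), np.float64(532.0)] obs 490 284 322 170
0.033 0.001 [np.float64(212.0), np.float64(715.0), np.float64(683.0), np.float64(526.0)] obs 490 284 322 170
0.033 0.002 [np.float64(204.0), np.float64(707.0), np.float64(675.0), np.float64(519.0)] obs 490 284 322 170
0.033 0.003 [np.float64(197.0), np.float64(699.0), np.float64(667.0), np.float64(512.0)] obs 490 284 322 170
0.033 0.004 [np.float64(189.0), np.float64(691.0), np.float64(659.0), np.float64(506.0)] obs 490 284 322 170
0.035 0 [np.float64(214.0), np.float64(709.0), np.float64(678.0), np.float64(524.0)] obs 490 284 322 170
0.035 0.001 [np.float64(207.0), np.float64(702.0), np.float64(670.0), np.float64(517.0)] obs 490 284 322 170
0.035 0.002 [np.float64(199.0), np.float64(694.0), np.float64(663.0), np.float64(511.0)] obs 490 284 322 170
0.035 0.003 [np.float64(191.0), np.float64(686.0), np.float64(655.0), np.float64(504.0)] obs 490 284 322 170
0.035 0.004 [np.float64(184.0), np.float64(678.0), np.float64(647.0), np.float64(498.0)] obs 490 284 322 170
```

```bash
python3 - <<'E'
from vis import *
w=cam('wrist');p,R,s=tool()
for h in(.031,.033,.035,.037):
    for o in(0,.0015,.003):
        f=lambda lx,ly,z:R.apply([ly/1000.+o,lx/1000.,0])*[1,1,0]+np.array([p[0],p[1],p[2]-h+z/1000.])
        v=[int(((proj(w,f(*q))[0]-[180,160])*5)[1]) for q in((0,-20,0),(0,24,36),(0,20,36),(0,24,0))]
        print(h,o,v,'obs 490 284 322 170')
for x in(-50,-16): print(x,[int(((proj(w,rk(x,-62,z))[0]-[180,160])*5)[1]) for z in(44.5,38.5)])
E
```

```text
0.031 0 [512, 315, 353, 193] obs 490 284 322 170
0.031 0.0015 [502, 300, 339, 181] obs 490 284 322 170
0.031 0.003 [492, 285, 324, 169] obs 490 284 322 170
0.033 0 [504, 306, 344, 187] obs 490 284 322 170
0.033 0.0015 [494, 292, 330, 176] obs 490 284 322 170
0.033 0.003 [484, 277, 316, 164] obs 490 284 322 170
0.035 0 [496, 298, 335, 182] obs 490 284 322 170
0.035 0.0015 [486, 284, 321, 171] obs 490 284 322 170
0.035 0.003 [476, 269, 307, 159] obs 490 284 322 170
0.037 0 [488, 290, 327, 177] obs 490 284 322 170
0.037 0.0015 [478, 276, 313, 166] obs 490 284 322 170
0.037 0.003 [468, 262, 299, 154] obs 490 284 322 170
-50 [188, 174]
-16 [423, 403]
```

```bash
python3 nudge.py '[[0,0,0.01,0,0,0],[0,0,0.018,0,0,0],[0,0,0.024,0,0,0],[0,0,0.024,0,0,0]]'
python3 nudge.py '[[0,0,0.004,0,0,0],[0,0,0.008,0,0,0],[0,0,0.01,0,0,0],[0,0,0.01,0,0,0]]'
```

```text
clock: 27.4
tcp_pos: [0.5741, -0.1919, 0.0612]
orientation: [-0.001, 0.084, 0.996, 0.0]
wrist_force: [-0.8, 0.2, -1.9]
finger_gap: 0.0472
grip_force: 62.9
clock: 27.9
tcp_pos: [0.5746, -0.1921, 0.052]
orientation: [-0.0, 0.084, 0.996, 0.0]
wrist_force: [-0.8, 0.1, -1.6]
finger_gap: 0.0468
grip_force: 62.9
```

```bash
python3 nudge.py '[[0,0,0.001,0,0,0],[0,0,0.002,0,0,0],[0,0,0.002,0,0,0]]'
python3 nudge.py '[[0,-0.0004,0,0,0,0.188],[0,-0.0008,0,0,0,0.376],[0.0003,-0.001,0,0,0,0.564],[0.0006,-0.0014,0,0,0,0.752],[0.001,-0.0016,0,0,0,0.94],[0.001,-0.0016,0,0,0,0.94]]'
python3 -c "
from vis import *
p,R,s=tool();y=R.apply([0,1,0]);print(np.degrees(np.arctan2(y[1],y[0])),s['ft_torque'])"
```

```text
clock: 28.28
tcp_pos: [0.5747, -0.1921, 0.0502]
orientation: [-0.0, 0.084, 0.996, 0.0]
wrist_force: [-0.1, 0.8, -1.8]
finger_gap: 0.0468
grip_force: 62.9
clock: 29.02
tcp_pos: [0.5735, -0.1936, 0.0503]
orientation: [0.0, 0.526, 0.851, 0.0]
wrist_force: [0.2, -0.5, -3.0]
finger_gap: 0.0468
grip_force: 62.9
26.57593526300896 [-0.04704561  0.00925472 -0.0208814 ]
```

```bash
python3 nudge.py '[[0,-0.0003,0,0,0,0.188],[0,-0.0006,0,0,0,0.376],[0.0003,-0.001,0,0,0,0.564],[0.0003,-0.001,0,0,0,0.632],[0.0003,-0.001,0,0,0,0.632]]'
python3 nudge.py '[[0,0,0.002,0,0,0],[0,0,0.004,0,0,0],[0,0,0.004,0,0,0]]'
python3 -c "
from vis import *
p,R,s=tool();y=R.apply([0,1,0]);print(np.degrees(np.arctan2(y[1],y[0])),s['ft_torque'],rk(-33,-62,0))"
```

```text
clock: 29.65
tcp_pos: [0.5725, -0.1938, 0.0503]
orientation: [0.0, 0.763, 0.646, 0.0]
wrist_force: [0.5, -0.6, -1.7]
finger_gap: 0.0468
grip_force: 62.9
clock: 30.02
tcp_pos: [0.5723, -0.1937, 0.0459]
orientation: [-0.0, 0.764, 0.645, -0.0]
wrist_force: [-0.2, -0.0, -2.2]
finger_gap: 0.047
grip_force: 62.9
-9.698291650933522 [-0.02562115 -0.03114626  0.00791677] [ 0.57177394 -0.19279095  0.        ]
```

```bash
python3 nudge.py '[[0,0,0.002,0,0,0],[0,0,0.003,0,0,0],[0,0,0.003,0,0,0]]'
python3 nudge.py '[[0,0,0.001,0,0,0],[0,0,0.001,0,0,0]]'
python3 nudge.py '[[0,0,0,0,0,0],[0,0,0,0,0,0],[0,0,0,0,0,0]]' 0.068
python3 nudge.py '[[0,0,-0.03,0,0,0],[0,0,-0.07,0,0,0],[0,0,-0.12,0,0,0],[0,0,-0.12,0,0,0],[0,0,-0.12,0,0,0]]'
python3 -c "
from vis import *
w=cam('wrist');P=rk(-33,-62,10);k0=(P[0],P[1],RK[2])
for z in(.006,.010,.016):
    r=fit([(w,redm(w)*roi(w,KEEP,k0,z,8))],KEEP,k0,z);print(z,r[0].round(4),np.degrees(r[0][2]),r[1])
save(w,'w7',(150,60,450,290),2.6);chain([(.378,.3095,.15,78.8)])"
```

```text
clock: 30.4
tcp_pos: [0.5725, -0.1938, 0.0433]
orientation: [0.0, 0.765, 0.645, 0.0]
wrist_force: [0.1, 0.4, -1.6]
finger_gap: 0.0467
grip_force: 63.1
clock: 30.65
tcp_pos: [0.5725, -0.1937, 0.0432]
orientation: [0.0, 0.765, 0.645, 0.0]
wrist_force: [-2.1, 1.8, 6.0]
finger_gap: 0.0471
grip_force: 63.9
clock: 31.02
tcp_pos: [0.5726, -0.1938, 0.0421]
orientation: [0.0, 0.765, 0.645, 0.0]
wrist_force: [1.3, -0.2, 0.6]
finger_gap: 0.0681
grip_force: 0.0
clock: 31.65
tcp_pos: [0.5723, -0.1937, 0.1619]
orientation: [-0.0, 0.765, 0.645, 0.0]
wrist_force: [-0.6, 0.5, 0.0]
finger_gap: 0.068
grip_force: 0.0
0.006 [ 0.5721 -0.1938 -0.1698] -9.731529855804519 0.17776665102623287
0.01 [ 0.5722 -0.1926 -0.1701] -9.746074409022883 0.16560021578579776
0.016 [ 0.5724 -0.1911 -0.1696] -9.718295404819596 0.19148814601882372
[0.378  0.3095 0.15  ] -> [ 0.4629 -0.2761  0.011 ] rz -1.545 rows 8.6 8.2
```

View pics/w7.png

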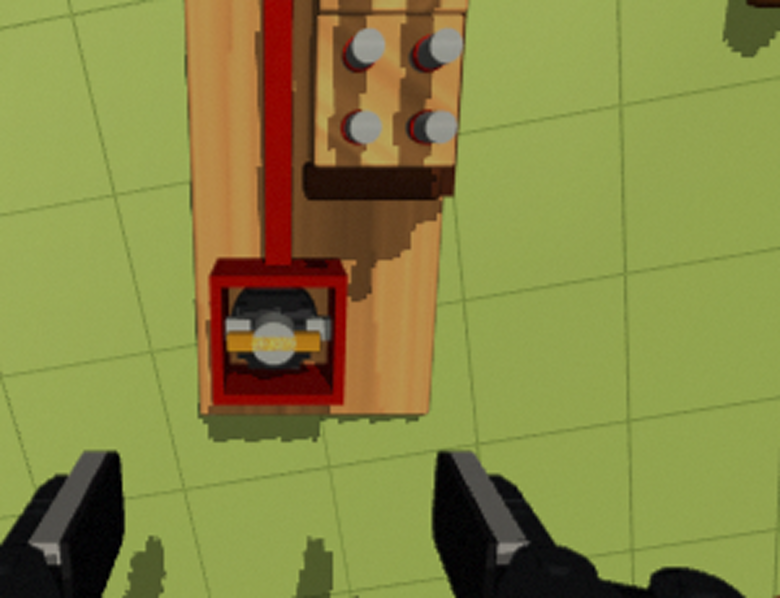

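Keeper 1 is seated: tube at (278,330), cross-piece over the lugs, bar along the row's front. The fit is best at z=10 mm with yaw -9.7°. Next is keeper 2.

```bash
python3 nudge.py '[[0.463,-0.276,0.01,0,0,-1.545],[0.463,-0.276,0.01,0,0,-1.545],[0.463,-0.276,0.01,0,0,-1.545],[0.463,-0.276,0.01,0,0,-1.545],[0.463,-0.276,0.01,0,0,-1.545],[0.463,-0.276,0.01,0,0,-1.545],[0.463,-0.276,0.01,0,0,-1.545],[0.463,-0.276,0.01,0,0,-1.545]]' 0.08 60
python3 -c "
from vis import *
chain([(.378,.3095,.13,78.8)])"
```

```text
clock: 32.7
tcp_pos: [0.3909, 0.274, 0.1515]
orientation: [-0.001, 0.117, 0.993, -0.001]
wrist_force: [1.0, 0.2, -0.1]
finger_gap: 0.0804
grip_force: 0.0
[0.378  0.3095 0.13  ] -> [0.0208 0.0315 0.0215] rz -0.039 rows 0.7 0.2
```

```bash
python3 nudge.py '[[0.0208,0.0315,0.0215,0,0,-0.039],[0.0208,0.0315,0.0215,0,0,-0.039],[0.0208,0.0315,0.0215,0,0,-0.039],[0.0208,0.0315,0.0215,0,0,-0.039],[0.0208,0.0315,0.0215,0,0,-0.039]]'
python3 -c "
from vis import *
w=cam('wrist');kp=(.378,.3097,1.376)
r=fit([(w,redm(w)*roi(w,KEEP,kp,grow=8))],KEEP,kp);print(r[0].round(4),r[1],np.degrees(r[0][2]))
chain([(r[0][0],r[0][1],.030,np.degrees(r[0][2]))])"
```

```text
clock: 33.33
tcp_pos: [0.3809, 0.3075, 0.1318]
orientation: [0.0, 0.102, 0.995, 0.0]
wrist_force: [0.5, -0.3, 0.1]
finger_gap: 0.0802
grip_force: 0.0
[0.3766 0.3092 1.375 ] 0.14266793416147738 78.77975646014302
[0.3766 0.3092 0.03  ] -> [0.0045 0.0007 0.1018] rz -0.008 rows 1.6 0.0
```

```bash
python3 nudge.py '[[0.0055,0.0007,0.05,0,0,-0.008],[0.0055,0.0007,0.09,0,0,-0.008],[0.0055,0.0007,0.1,0,0,-0.008],[0.0055,0.0007,0.101,0,0,-0.008],[0.0055,0.0007,0.101,0,0,-0.008]]'
python3 nudge.py '[[0,0,0,0,0,0],[0,0,0,0,0,0],[0,0,0,0,0,0],[0,0,0,0,0,0]]' 0 60
python3 nudge.py '[[0,0,-0.04,0,0,0],[0,0,-0.08,0,0,0],[0,0,-0.11,0,0,0],[0,0,-0.11,0,0,0],[0,0,-0.11,0,0,0]]'
python3 -c "
from vis import *
P=rk(-33,282,0);print(P);chain([(P[0],P[1],.14,80.35)])"; python3 hand.py w8
```

```text
clock: 34.0
tcp_pos: [0.3762, 0.3107, 0.0319]
orientation: [0.001, 0.097, 0.995, 0.001]
wrist_force: [-0.5, -0.0, 1.3]
finger_gap: 0.0797
grip_force: 0.0
clock: 34.5
tcp_pos: [0.3757, 0.3105, 0.0317]
orientation: [0.001, 0.097, 0.995, 0.001]
wrist_force: [-0.5, -1.2, 6.0]
finger_gap: 0.0469
grip_force: 62.3
clock: 35.12
tcp_pos: [0.3741, 0.3097, 0.1393]
orientation: [-0.001, 0.097, 0.995, -0.0]
wrist_force: [-0.5, 0.7, -2.8]
finger_gap: 0.0468
grip_force: 63.8
[0.62943836 0.1463415  0.        ]
[0.6294 0.1463 0.14  ] -> [-0.282  -0.1111 -0.0007] rz -0.025 rows 4.8 0.1
0.031 [0.3747 0.3088 1.3773] 78.9 0.105 offset tool xy [-0.001  -0.0005] tool y ang 78.9
0.033 [0.3763 0.3084 1.3769] 78.9 0.104 offset tool xy [-0.0026 -0.0005] tool y ang 78.9
0.035 [0.377  0.3081 1.373 ] 78.7 0.126 offset tool xy [-0.0034 -0.0007] tool y ang 78.9
```

```bash
python3 nudge.py '[[-0.28,-0.1105,0,0,0,-0.025],[-0.28,-0.1105,0,0,0,-0.025],[-0.28,-0.1105,0,0,0,-0.025],[-0.28,-0.1105,0,0,0,-0.025],[-0.28,-0.1105,0,0,0,-0.025],[-0.28,-0.1105,0,0,0,-0.025],[-0.28,-0.1105,0,0,0,-0.025],[-0.28,-0.1105,0,0,0,-0.025]]'
python3 -c "
from vis import *
chain([(.6276,.1466,.086,80.35)])"
```

```text
clock: 36.17
tcp_pos: [0.6267, 0.1485, 0.1396]
orientation: [-0.001, 0.084, 0.996, -0.0]
wrist_force: [-0.6, 1.0, -2.9]
finger_gap: 0.0469
grip_force: 63.5
[0.6276 0.1466 0.086 ] -> [-0.0012 -0.0018  0.0536] rz 0.001 rows 0.9 0.0
```

```bash
python3 nudge.py '[[-0.001,-0.0018,0.03,0,0,0],[-0.001,-0.0018,0.05,0,0,0],[-0.001,-0.0018,0.054,0,0,0],[-0.001,-0.0018,0.054,0,0,0],[-0.001,-0.0018,0.054,0,0,0]]'
python3 hand.py w9
python3 - <<'E'
from vis import *
w=cam('wrist');save(w,'w9c',(180,160,330,280),5)
p,R,s=tool()
for x in(-50,-33,-16): print(x,((proj(w,rk(x,282,44.5))-[180,160])*5).round(0))
for h in(.031,.033,.035):
    for o in(0,-.0015,-.003):
        f=lambda lx,ly,z:R.apply([ly/1000.+o,lx/1000.,0])*[1,1,0]+np.array([p[0],p[1],p[2]-h+z/1000.])
        print(h,o,[int(((proj(w,f(*q))[0]-[180,160])*5)[1]) for q in((0,-20,0),(0,24,36),(0,20,36),(0,24,0))])
E
```

```text
clock: 36.8
tcp_pos: [0.6297, 0.1462, 0.0878]
orientation: [0.001, 0.084, 0.996, 0.0]
wrist_force: [1.0, 0.2, -2.4]
finger_gap: 0.0469
grip_force: 63.6
0.031 [0.63   0.1454 1.4013] 80.3 0.111 offset tool xy [-0.0004 -0.0007] tool y ang 80.3
0.033 [0.6315 0.1451 1.3995] 80.2 0.106 offset tool xy [-0.002  -0.0007] tool y ang 80.3
0.035 [0.6323 0.145  1.4022] 80.3 0.129 offset tool xy [-0.0027 -0.0006] tool y ang 80.3
-50 [[390. 211.]]
-33 [[390. 330.]]
-16 [[390. 443.]]
0.031 0 [512, 314, 352, 192]
0.031 -0.0015 [522, 328, 367, 204]
0.031 -0.003 [532, 343, 381, 216]
0.033 0 [503, 306, 343, 187]
0.033 -0.0015 [513, 320, 358, 198]
0.033 -0.003 [523, 334, 371, 210]
0.035 0 [495, 297, 335, 182]
0.035 -0.0015 [505, 311, 349, 193]
0.035 -0.003 [515, 325, 362, 205]
```

View pics/w9c.png

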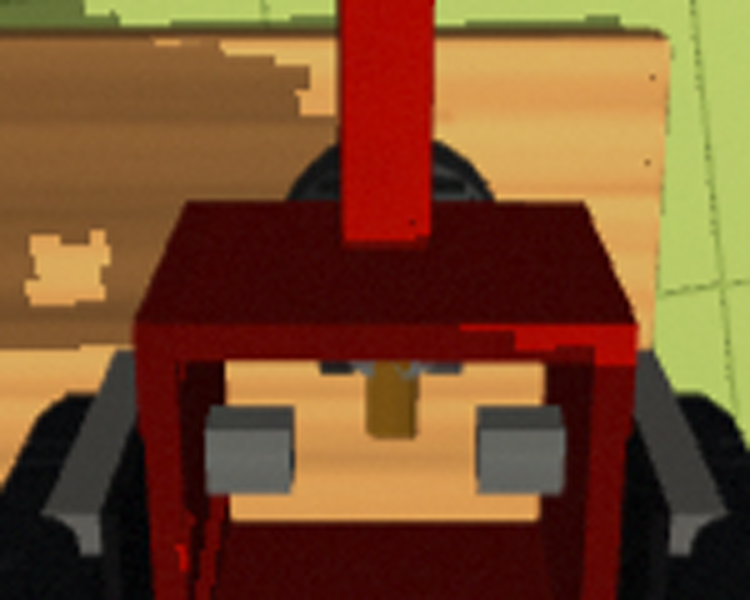

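The crop shows the cross-piece end at (391,438), lugs centred at u=386 and the inner back edge at v=520. The keeper is about 2.3 mm too far back and 0.7 mm off sideways.

```bash
python3 nudge.py '[[0.0022,0.0007,0,0,0,0],[0.0022,0.0007,0,0,0,0],[0.0022,0.0007,0,0,0,0]]'
python3 nudge.py '[[0,0,0.01,0,0,0],[0,0,0.018,0,0,0],[0,0,0.024,0,0,0],[0,0,0.024,0,0,0]]'
python3 nudge.py '[[0,0,0.004,0,0,0],[0,0,0.008,0,0,0],[0,0,0.01,0,0,0],[0,0,0.01,0,0,0]]'
```

```text
clock: 37.28
tcp_pos: [0.627, 0.1468, 0.0865]
orientation: [0.0, 0.084, 0.996, 0.0]
wrist_force: [0.8, 0.6, -2.6]
finger_gap: 0.0468
grip_force: 63.6
clock: 37.78
tcp_pos: [0.6263, 0.1467, 0.0614]
orientation: [-0.001, 0.084, 0.996, -0.0]
wrist_force: [-1.2, 1.1, -2.1]
finger_gap: 0.0471
grip_force: 63.6
clock: 38.28
tcp_pos: [0.6269, 0.1469, 0.0523]
orientation: [-0.0, 0.084, 0.996, 0.0]
wrist_force: [0.4, 0.6, -2.8]
finger_gap: 0.0469
grip_force: 63.6
```

```bash
python3 nudge.py '[[0,0,0.001,0,0,0],[0,0,0.0025,0,0,0],[0,0,0.0025,0,0,0]]'
python3 nudge.py '[[0,-0.0004,0,0,0,-0.188],[-0.0001,-0.0008,0,0,0,-0.376],[-0.0003,-0.001,0,0,0,-0.564],[-0.0006,-0.0014,0,0,0,-0.752],[-0.0008,-0.0016,0,0,0,-0.94],[-0.0008,-0.0016,0,0,0,-0.94]]'
python3 -c "
from vis import *
p,R,s=tool();y=R.apply([0,1,0]);print(np.degrees(np.arctan2(y[1],y[0])),s['ft_torque'])"
```

```text
clock: 38.65
tcp_pos: [0.6269, 0.1468, 0.0499]
orientation: [-0.0, 0.084, 0.996, 0.0]
wrist_force: [-0.8, -0.3, -2.4]
finger_gap: 0.0469
grip_force: 63.6
clock: 39.4
tcp_pos: [0.6276, 0.1452, 0.05]
orientation: [0.0, -0.375, 0.927, 0.0]
wrist_force: [0.6, 0.1, -3.2]
finger_gap: 0.0468
grip_force: 63.6
134.075261667799 [ 0.06411805  0.00405158 -0.01327165]
```

```bash
python3 nudge.py '[[0,-0.0004,0,0,0,-0.188],[-0.0002,-0.0008,0,0,0,-0.376],[-0.0004,-0.0012,0,0,0,-0.564],[-0.0004,-0.0012,0,0,0,-0.633],[-0.0004,-0.0012,0,0,0,-0.633]]'
python3 nudge.py '[[0,0,0.002,0,0,0],[0,0,0.004,0,0,0],[0,0,0.006,0,0,0],[0,0,0.006,0,0,0]]'
python3 -c "
from vis import *
p,R,s=tool();y=R.apply([0,1,0]);print(np.degrees(np.arctan2(y[1],y[0])),s['ft_torque'],rk(-33,282,0))"
```

```text
clock: 40.02
tcp_pos: [0.6286, 0.1446, 0.05]
orientation: [0.0, -0.644, 0.765, 0.0]
wrist_force: [-0.6, -0.0, -2.7]
finger_gap: 0.047
grip_force: 63.6
clock: 40.52
tcp_pos: [0.6285, 0.1446, 0.0437]
orientation: [-0.0, -0.646, 0.764, 0.0]
wrist_force: [-0.4, 0.5, -3.0]
finger_gap: 0.0471
grip_force: 63.6
170.43502338546816 [ 0.10627899 -0.02963195 -0.02721198] [0.62943836 0.1463415  0.        ]
```

Underside is about 11 mm up, so the lugs are in the notch. I'll press it home and release.

```bash
python3 nudge.py '[[0,0,0.001,0,0,0],[0,0,0.002,0,0,0],[0,0,0.002,0,0,0]]'
python3 nudge.py '[[0,0,0,0,0,0],[0,0,0,0,0,0],[0,0,0,0,0,0]]' 0.068
python3 nudge.py '[[0,0,-0.03,0,0,0],[0,0,-0.07,0,0,0],[0.02,0,-0.12,0,0,0],[0.05,0,-0.16,0,0,0],[0.08,0,-0.2,0,0,0],[0.08,0,-0.2,0,0,0],[0.08,0,-0.2,0,0,0]]'
python3 -c "
from vis import *
w=cam('wrist');P=rk(-33,282,10);k0=(P[0],P[1],RK[2]+np.pi)
for z in(.006,.010,.016):
    r=fit([(w,redm(w)*roi(w,KEEP,k0,z,8))],KEEP,k0,z);print(z,r[0].round(4),np.degrees(r[0][2]),r[1])
save(w,'w10',k=1.5)"
```

```text
clock: 40.9
tcp_pos: [0.6287, 0.1446, 0.0419]
orientation: [0.0, -0.646, 0.763, 0.0]
wrist_force: [-0.1, -0.5, -2.9]
finger_gap: 0.0466
grip_force: 63.6
clock: 41.28
tcp_pos: [0.6289, 0.1445, 0.0423]
orientation: [0.0, -0.646, 0.764, -0.0]
wrist_force: [0.1, 0.1, -0.2]
finger_gap: 0.068
grip_force: 0.0
clock: 42.15
tcp_pos: [0.6153, 0.0656, 0.2418]
orientation: [0.0, -0.646, 0.764, 0.0]
wrist_force: [0.2, 0.2, -0.9]
finger_gap: 0.0678
grip_force: 0.0
0.006 [0.6288 0.1478 2.9677] 170.03511690830717 0.20329096056092497
0.01 [0.6286 0.1461 2.968 ] 170.05539944271382 0.20765805068144952
0.016 [0.6279 0.1443 2.9752] 170.4688705680955 0.23282691195375665
```

View pics/w10.png

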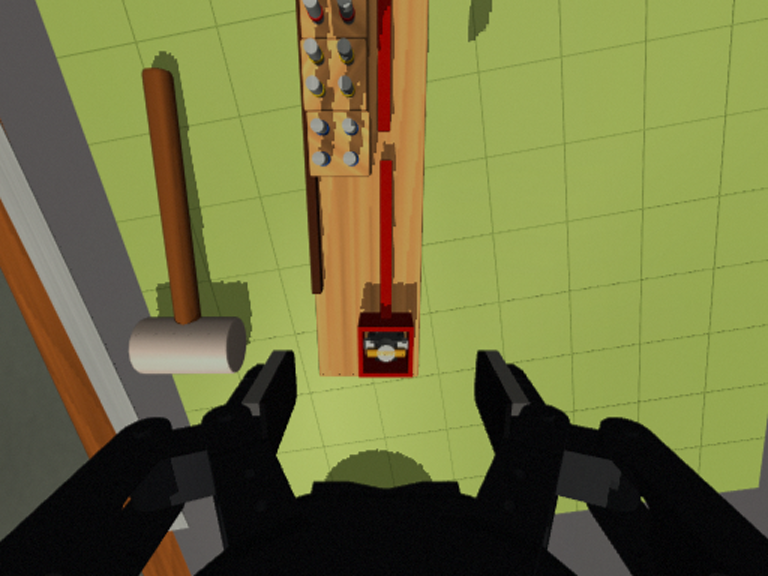

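Both keepers are seated, with keeper b's tube at (386,345) and its bar pointing towards the row. The row is tight, with no gap at the v=38 and v=111 seams. The mallet is undisturbed and the gripper is clear.

```bash
python3 -c "
from workcell import env
print(env.hand_in())"
```

```text
the job is handed in; nothing more can be done
None
```

The job is handed in, though the hand-in call returned no verdict: the three blocks present stand tight against the end stop, in line to about 1 mm, both keepers are turned and down on their posts, and the jar, mallet and dish were not touched.

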